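Set the drawing board steep and stand up the markers

TASK

Get the desk ready for drawing. Set the tilting drawing board to its steepest slope: lift the board by its handle right over until it leans back open by itself, move the loose support bar from the shallow notches to the steep pair nearest the hinge, and lower the board again until it rests on the bar. Stand every paint marker that lies on the desk end-down in the rack, each in a slot of its own, all the way down with its coloured cap up, and leave the other things on the desk where they are.

Things in the scene. Friction and masses are not known exactly. Their poses are not given: they have to be found in the camera images.
- easel: Oak base of the tilting drawing board, fixed. Base plate 250 (x) x 260 (y) x 12 mm; origin under its centre, z up. Hinge on its +x side (user's side, away from the robot); the board's free edge is on its -x side. Two upright cheeks, 14 mm thick, at y = +-115 mm, x -105 to +25 mm, have three pairs of notches open at the top; between the cheeks it is open down to the plate.
- board_hinge (a point): Middle of the hinge line, which runs along the base's y: 115 mm to +x of the base's centre, 24 mm above the desk.
- board (a joint): Angle of the birch board: 0 flat, grows as the free edge rises and swings towards +x; 1.57 upright, stop at 1.75 (open, leaning back). 200 mm wide, 205 mm from hinge to free edge, 10 mm thick, 0.5 kg. Damped hinge: let go below 1.1 it sinks slowly onto the bar; beyond 1.3 it stays. Lifting takes 3 to 5 N. Rests at 0.34, 0.41, 0.51 with the bar in the shallow, middle, steep notches.
- board_handle (a point): Middle of the board's steel pull handle: round bar 12 mm thick, 112 mm long along the base's y, 40 mm beyond the board's free edge (34 mm of open space between), on two arms 10 mm thick at +-50 mm; lies 245 mm from the hinge line, 5 mm above the plane (the board's underside) through it, turns with the board.
- bar: Loose round support bar, dark steel with black rubber ends, 20 mm in diameter, 270 mm long along its own y, 0.18 kg; origin at its centre. At the start it lies in the shallow notches with the board resting on it. Seated in any notch pair its axis is 80 mm above the desk.
- notch_steep (a point): Centre of the bar when it sits in the steep notches: the pair nearest the hinge, 120 mm from the hinge line. Every notch: bottom 70 mm, tooth points about 92 mm above the desk, 25 mm wide with sloping lead-ins.
- notch_middle (a point): The same for the middle notches, 155 mm from the hinge line.
- notch_shallow (a point): The same for the shallow notches, 190 mm from the hinge line (nearest the board's free edge), where the bar starts.
- rack: Birch marker rack, fixed: an open box 126 (x) x 86 (y) x 86 mm high, walls 6 mm, with six square slots, three along x by two along y: slot centres at x = -40, 0, +40 mm and y = +-20 mm in its frame; slots 34 x 34 mm inside, floor 6 mm above the desk, 80 mm deep. Origin under its centre.
- markerA: Chunky paint marker, square barrel 20 x 20 x 135 mm, 50 g, white with cap in red cap (last 47 mm); lies on the desk at first. Origin at mid-length on one long face (its underside at first); x runs along it from foot to cap, z into it from that face (up at first). May be absent.
- markerA_foot (a point): Centre of the foot end face of the red marker, 67.5 mm from its middle.
- markerB: Chunky paint marker, square barrel 20 x 20 x 135 mm, 50 g, white with cap in blue cap (last 47 mm); lies on the desk at first. Origin at mid-length on one long face (its underside at first); x runs along it from foot to cap, z into it from that face (up at first). May be absent.
- markerB_foot (a point): Centre of the foot end face of the blue marker, 67.5 mm from its middle.
- markerC: Chunky paint marker, square barrel 20 x 20 x 135 mm, 50 g, white with cap in orange cap (last 47 mm); lies on the desk at first. Origin at mid-length on one long face (its underside at first); x runs along it from foot to cap, z into it from that face (up at first). May be absent.
- markerC_foot (a point): Centre of the foot end face of the orange marker, 67.5 mm from its middle.
- markerD: Chunky paint marker, square barrel 20 x 20 x 135 mm, 50 g, white with cap in green cap (last 47 mm); lies on the desk at first. Origin at mid-length on one long face (its underside at first); x runs along it from foot to cap, z into it from that face (up at first). May be absent.
- markerD_foot (a point): Centre of the foot end face of the green marker, 67.5 mm from its middle.
- succulent: small succulent in a terracotta pot, 78 mm across, 75 mm high without its leaves; a bystander to leave alone, origin at the centre of its underside.
- mug: white ceramic mug, 80 mm across, 90 mm high; a bystander to leave alone, origin at the centre of its underside.
- sketchbook: closed black sketchbook, 150 x 210 x 16 mm, lying flat; a bystander to leave alone, origin at the centre of its underside.
- mouse: white computer mouse, 105 x 58 x 30 mm; a bystander to leave alone, origin at the centre of its underside.
- tape: roll of yellow tape lying flat, 90 mm across, 20 mm high; a bystander to leave alone, origin at the centre of its underside.
- eraser: white eraser in a blue sleeve, 60 x 26 x 13 mm; a bystander to leave alone, origin at the centre of its underside.

How it is judged:
On the way, in this order (a step that is already met when the one before it is completed fails the run):
1. the board is lifted right over, open (beyond 1.4 rad) (value of joint board above 1.4 rad), for 0.2 s.
2. the bar lies in the steep notches while the board is still open (beyond 1.0 rad), let go (horizontal distance between bar and notch_steep below 0.015 m and z of bar in the frame of easel between 0.074 and 0.087 m and angle between the y axis of bar and the y axis of easel, either way round below 0.06 rad and value of joint board above 1 rad and contact force between bar and the fingers below 0.5 N), for 0.2 s.
3. the board is down on the bar, at 0.475 to 0.55 rad (value of joint board between 0.475 and 0.55 rad and horizontal distance between bar and notch_steep below 0.015 m and z of bar in the frame of easel between 0.074 and 0.087 m and angle between the y axis of bar and the y axis of easel, either way round below 0.06 rad), for 0.3 s.
At the end, for the whole second after the job is handed in: Bar let go in the steep notches (centre within 15 mm of the notch point, 80 mm high within 7 mm, square within 0.06 rad), board resting on it at 0.475 to 0.55 rad; every marker present stands in a rack slot, foot under 22 mm above the desk, cap up, within 0.3 rad of upright, all at rest (all of step 3 and velocity of joint board below 0.05 rad/s and linear speed of bar below 0.02 m/s and x of markerA_foot in the frame of rack between -0.064 and 0.064 m and y of markerA_foot in the frame of rack between -0.044 and 0.044 m and z of each of markerA_foot, markerB_foot, markerC_foot, markerD_foot in the frame of rack below 0.022 m and angle between each of markerA, markerB, markerC, markerD's own x axis and vertical below 0.3 rad and linear speed of each of markerA, markerB, markerC, markerD below 0.12 m/s and x of markerB_foot in the frame of rack between -0.064 and 0.064 m and y of markerB_foot in the frame of rack between -0.044 and 0.044 m and x of markerC_foot in the frame of rack between -0.064 and 0.064 m and y of markerC_foot in the frame of rack between -0.044 and 0.044 m and x of markerD_foot in the frame of rack between -0.064 and 0.064 m and y of markerD_foot in the frame of rack between -0.044 and 0.044 m); the robot touches nothing.
It fails at once if a bystander (succulent, mug, sketchbook) is moved more than 30 mm or tipped (distance of any of succulent, mug, sketchbook from where it was at the start of the episode above 0.03 m or angle between any of succulent, mug, sketchbook's own z axis and vertical above 0.5 rad).
It fails at once if a bystander (mouse, tape, eraser) is moved more than 30 mm or tipped (distance of any of mouse, tape, eraser from where it was at the start of the episode above 0.03 m or angle between any of mouse, tape, eraser's own z axis and vertical above 0.5 rad).
Of markerA, markerB, markerC, markerD only 2 to 4 are there at a start; the rules pass over those that are not, and their reading is None.
At some moment in a run one of markerA, markerB, markerC, markerD may be knocked a few centimetres aside while the robot is not near it.
Once in a run the grip may slacken for a moment while it holds something.
It also fails if it takes over 210 s, if anything falls off the work surface, if the arm or the gripper's body presses on something with over 40 N, if the wrist force passes 120 N, or if a joint passes its speed limit or range.

ROBOT

A 6-joint arm with a two-finger parallel gripper is mounted at the origin on the work surface. World frame = base frame: x ahead of the robot, y to its left, z up, the work surface at z = 0. Lengths are in m, angles in rad, forces in N, time in s.
With the tool pointing down it reaches from about 0.3 to 0.775 m from the base axis. Payload 14.6 kg.
Tool frame: the origin (TCP) lies on the mounting face of the last link; the fingertips stand 199 mm ahead of it and the grasp point (between the pads) lies 180 mm ahead of it; z points along the fingers, y is the direction in which the jaws open and shut (so a half turn about z gives the same grasp; the last joint's range is limited). The gripper opens to 94 mm and grips with 3 to 60 N. Pads are 16 mm wide; open, the fingers measure 119 mm over their backs; the gripper's body (75 mm by 177 mm) begins 78 mm behind the grasp point.
Start: joints at [1.25, 0.3, 1.521, -0, 1.321, -0.067], TCP at [0.138, 0.532, 0.405] pointing down, gripper open.
Joint ranges: [-3.03, 3.03], [-0.79, 2.21], [0.23, 2.52], [-1.04, 4.18], [0, 3.07], [-2.55, 2.55]. Speed limits (rad/s): [2.22, 2.22, 2.57, 3.14, 3.14, 3.14].

INTERFACE

Orientations are given as [roll, pitch, yaw] about the fixed x, y, z axes, in that order (R = Rz(yaw) Ry(pitch) Rx(roll)).
In Python, from station import sensors, vision, job gives the robot as it stands. The module is installed in compiled form; this text tells all that it offers.
- The arm moves only by the tool arm_command, never from a script. Its argument "plan" is one flat list of numbers, 5 for each row, row after row: the closure, from -1 (fully open) to 1 (shut), so that 0 is half open, then the shift along the world's x, y, z scaled (see below), then the turn about the world's z scaled (see below). A call has 1 to 20 rows; each row is the pose to reach, as a shift and turn from the pose commanded when the call began; what a row does not reach only later rows make up. The controller multiplies each number of a shift by 400 mm and each number of a turn by 120 degrees. A row lasts 1/10 s, in which the tool goes at most 50 mm and 8.59 degrees, less where a joint would pass 70% of its speed; a pose out of reach is approached as far as the arm can. A call with a number of a shift or a turn outside -1 to 1 is refused whole. A call with a gripper value outside its range is refused whole. The fingers move at their own pace and stop on an object; "newtons" is the grip in N (left out, the last holds). Time passes only in rows, so rows that repeat a pose let the fingers close. It gives the time, the measured TCP pose, the force and the opening at its end, in the units of the state.
- sensors.get_obs(): the state, without advancing time (a new reading comes with each control period).
- vision.camera(name): name is "side" or "top" or "wrist"; returns the picture (384x512x3 uint8, blue, green, red); there is no depth.
- vision.camera_params(name): a dict with "intrinsics" (3x3 intrinsics, pixels), "k1" (the pictures are not rectified: a ray, as slopes to the right and down, at radius r is drawn at 1 + k1 r^2 times it, then the intrinsics apply), "rvec" (rotation vector, rad) and "tvec" (3), from world to camera coordinates, as OpenCV has them. Camera axes: x right, y down, z forward; pixel columns grow to the right and rows downward; lengths in m; the calibration is good to about 2 mm. A picture is of the moment at which its call begins: read the wrist's pose just before it. camera_params takes no time and is no camera call; for the wrist camera it gives the pose at the moment of the call.
- job.hand_in(): hands the job in, once; it reports no verdict.
Trained networks look in the newest picture that a camera, given by its name, has taken for a name from the list of things; names that differ only in an ending like _2 or _b are one class to them, and where a whole thing is asked for, a point or a joint stands for the part that bears it (a point fixed in the world has none). Each returns a list of dicts, best first, with "confidence" (0 to 1); they miss things now and then, are a little off and sometimes report something else, mostly with a low value. They report only what shows in the picture. A call takes as long as a camera call.
- vision.search_frame(name, camera): "at" ([row, column] in pixels, amid what is visible of it).
- vision.silhouettes(name, camera): "mask" (384x512 bool, what is visible of it) and "at" ([row, column] in pixels, amid what is visible of it).
- vision.pinpoint(name, camera): "at" ([row, column] in pixels: a listed point, or the origin of a listed thing).
The state is a dict: "time_s": time; "qpos": joint angles; "joint_vel": joint speeds; "tau": joint torques, N m; "ee_pos": TCP position; "eef_rot": TCP orientation; "force": force on the tool from outside, world axes, zero at the start; "moment": the same for the moment, N m; "grip_width": finger opening in m.
Only numpy, scipy, OpenCV 4.12 (cv2) and the standard library are available. Lean on these libraries where they do the work, as an engineer would, in place of code of your own. Each camera call takes 0.05 s, during which the arm holds its last target.

## Working session

There is one attempt and no reset: what is moved stays moved. The work goes in short steps, Python scripts to look and compute and a tool call to move; the robot and the scene stay as the last step left them, time stands still between calls to the robot, and variables do not carry over. Pictures are saved under pics/ and viewed, and the job is handed in when it is done.

Besides the shell and the picture viewer there is one more tool, called after "Call:" by a JSON object that holds its "method" and its "body", one argument or row to a line. arm_command: Moves the arm, as the interface text tells. Its arguments: {"type":"object","properties":{"plan":{"type":"array"},"newtons":{"type":"number"}},"required":["plan"]}

```bash
ls; mkdir -p pics
cat > h.py <<'E'
import numpy as np, cv2
from station import sensors, vision, job
def snap(cam,fn):
    im=vision.camera(cam); cv2.imwrite('pics/'+fn,im); return im
E
python3 - <<'E'
from h import *
o=sensors.get_obs()
for k,v in o.items(): print(k,np.round(v,4))
for c in ['top','side','wrist']:
    snap(c,c+'0.png'); p=vision.camera_params(c); print(c,p)
E
```

```text
pics
time_s 0.0
qpos [ 1.2504  0.3005  1.5216  0.      1.3207 -0.0666]
joint_vel [ 0.0007 -0.0017 -0.0005 -0.0003 -0.0016 -0.0017]
tau [ 2.60000e-03 -5.31804e+01 -3.52735e+01  7.09000e-02  2.44000e-02
 -1.00000e-04]
ee_pos [0.1381 0.5324 0.4041]
eef_rot [-3.1405e+00 -1.0000e-04  2.8878e+00]
force [0.1004 0.5242 0.588 ]
moment [-0.0592 -0.0456 -0.0115]
grip_width 0.0936
top {'intrinsics': array([[355.43714774,   0.        , 256.12437531],
       [  0.        , 355.43714774, 192.00812488],
       [  0.        ,   0.        ,   1.        ]]), 'k1': -0.039106643121828454, 'rvec': array([ 2.13666193, -2.06665   ,  0.23222511]), 'tvec': array([0.04839645, 0.57494614, 0.84072118])}
side {'intrinsics': array([[426.85962123,   0.        , 251.6836267 ],
       [  0.        , 426.85962123, 191.46615401],
       [  0.        ,   0.        ,   1.        ]]), 'k1': -0.13537932197364325, 'rvec': array([ 2.28121648, -0.12364609,  0.0543008 ]), 'tvec': array([-0.55825908,  0.14265329,  1.02787496])}
wrist {'intrinsics': array([[325.42621839,   0.        , 254.10025065],
       [  0.        , 325.42621839, 193.13412226],
       [  0.        ,   0.        ,   1.        ]]), 'k1': -0.09299910212360603, 'rvec': array([-2.30274931, -1.78225294, -0.24736892]), 'tvec': array([-0.54794259, -0.03019464,  0.39057823])}
```

View pics/top0.png

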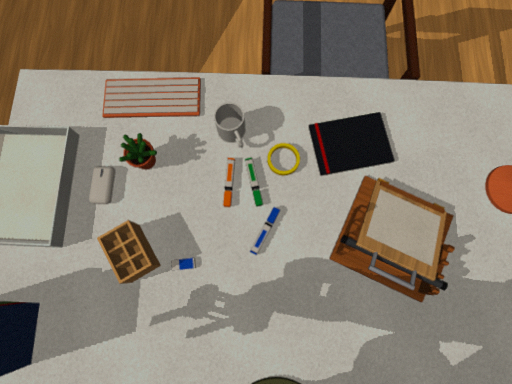

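View pics/side0.png

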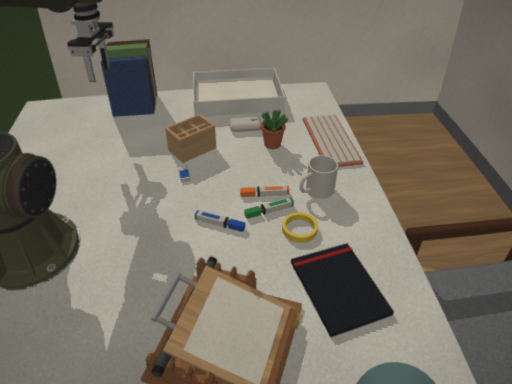

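View pics/wrist0.png

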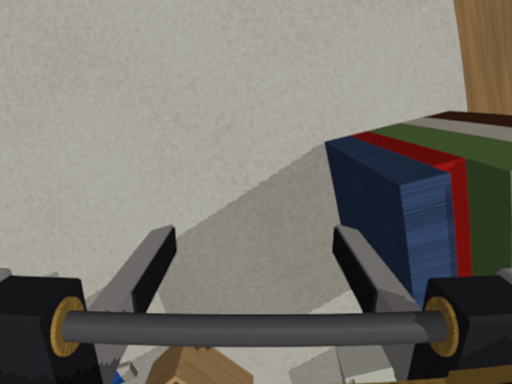

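```bash
cat >> h.py <<'E'
def params(cam):
    p=vision.camera_params(cam); R,_=cv2.Rodrigues(np.array(p['rvec'])); return np.array(p['intrinsics']),p['k1'],R,np.array(p['tvec'])
def proj(P,pm):
    K,k1,R,t=pm; c=R@np.asarray(P,float)+t; s=c[:2]/c[2]; s=s*(1+k1*(s@s)); u=K@np.r_[s,1]; return np.array([u[1],u[0]])
def ray(at,pm):
    K,k1,R,t=pm
    d=np.linalg.solve(K,np.array([at[1],at[0],1.0]))[:2]; s=d.copy()
    for _ in range(20): s=d/(1+k1*(s@s))
    v=R.T@np.r_[s,1]; return -R.T@t, v/np.linalg.norm(v)
def atz(at,pm,z):
    o,v=ray(at,pm); return o+v*(z-o[2])/v[2]
def tri(obs):
    A=np.zeros((3,3));b=np.zeros(3)
    rs=[ray(a,p) for a,p in obs]
    for o,v in rs:
        M=np.eye(3)-np.outer(v,v);A+=M;b+=M@o
    X=np.linalg.solve(A,b); return X,[np.linalg.norm((np.eye(3)-np.outer(v,v))@(X-o)) for o,v in rs]
E
python3 - <<'E'
from h import *
pt,ps=params('top'),params('side')
names="easel board_hinge board_handle bar notch_steep notch_shallow rack markerA markerA_foot markerB markerB_foot markerC markerC_foot markerD markerD_foot succulent mug tape eraser mouse".split()
vision.camera('top');vision.camera('side')
for n in names:
    d={}
    for c in ['top','side']:
        r=vision.pinpoint(n,c)
        d[c]=r[:2]
    s=n+': '
    for c in d: s+=c+' '+str([(np.round(x['at'],1).tolist(),round(x['confidence'],2)) for x in d[c]])+' '
    if d['top'] and d['side']:
        X,e=tri([(d['top'][0]['at'],pt),(d['side'][0]['at'],ps)]); s+=str(X.round(4))+str(np.round(e,4))
    print(s)
print(sensors.get_obs()['time_s'])
E
```

```text
easel: top [([237.4, 393.4], 0.91), ([127.3, 233.7], 0.46)] side [([341.9, 227.0], 0.85), ([198.7, 290.8], 0.25)] [ 0.4773 -0.3009  0.0046][0.0022 0.0022]
board_hinge: top [([196.6, 409.4], 0.78)] side [([352.2, 282.1], 0.55)] [ 0.5835 -0.3437  0.0213][0.0004 0.0004]
board_handle: top [([278.1, 393.1], 0.59), ([265.2, 395.2], 0.18)] side [([295.3, 171.3], 0.85)] [ 0.3756 -0.254   0.1114][0.0061 0.0061]
bar: top [([265.5, 393.3], 0.91)] side [([312.0, 187.3], 0.69), ([287.2, 337.7], 0.15)] [ 0.4037 -0.2699  0.0754][0.0044 0.0044]
notch_steep: top [([234.9, 400.0], 0.85)] side [([319.4, 225.7], 0.97), ([210.4, 269.2], 0.49)] [ 0.4775 -0.2916  0.0723][0.0031 0.0031]
notch_shallow: top [] side [([313.1, 184.8], 0.71), ([340.7, 228.7], 0.67)] 
rack: top [([252.1, 133.3], 0.61)] side [([148.3, 189.7], 0.74), ([312.3, 189.7], 0.26)] [4.094e-01 3.866e-01 2.000e-04][0.0044 0.0044]
markerA: top [] side [] 
markerA_foot: top [] side [] 
markerB: top [([228.4, 262.3], 0.93)] side [([222.2, 220.3], 0.94)] [ 0.4869  0.0479 -0.0032][0.0021 0.0021]
markerB_foot: top [([263.1, 181.6], 0.62), ([253.7,
[... 535 characters left out ...]
e [([202.5, 292.5], 0.62), ([147.0, 270.7], 0.61)] [0.6864 0.0954 0.0041][0.0039 0.0039]
succulent: top [([161.8, 146.0], 0.69)] side [([143.9, 271.2], 0.57)] [0.6644 0.3784 0.0016][0.0009 0.0009]
mug: top [([124.7, 234.1], 0.95), ([184.8, 101.7], 0.3)] side [([186.1, 320.7], 0.61)] [0.7711 0.1356 0.0203][0.0027 0.0027]
tape: top [([158.7, 281.4], 0.8)] side [([228.4, 300.4], 0.95), ([199.2, 292.6], 0.45)] [ 6.86e-01  5.00e-04 -1.10e-03][0.0003 0.0003]
eraser: top [([262.5, 184.4], 0.77)] side [([178.6, 186.2], 0.66)] [ 0.393   0.2529 -0.0158][0.0008 0.0008]
mouse: top [([185.5, 103.5], 0.83)] side [([131.6, 245.7], 0.67), ([311.4, 186.3], 0.44)] [ 0.5962  0.5011 -0.0248][0.0015 0.0015]
2.25
```

```bash
cat > fit.py <<'E'
from h import *
from scipy.optimize import least_squares
pt,ps=params('top'),params('side')
th=0.34
def loc(r,h): # point at radius r along board from hinge, h above plane
    return np.array([.115-r*np.cos(th)+h*np.sin(th)*1, 0, .024+r*np.sin(th)+h*np.cos(th)])
L={'easel':(0,0,0),'board_hinge':(.115,0,.024),'board_handle':loc(.245,.005),'bar':(-.075,0,.08),'notch_steep':(-.005,0,.08)}
O=[('easel',pt,(237.4,393.4)),('easel',ps,(341.9,227.)),('board_hinge',pt,(196.6,409.4)),('board_hinge',ps,(352.2,282.1)),('board_handle',pt,(278.1,393.1)),('board_handle',ps,(295.3,171.3)),('bar',pt,(265.5,393.3)),('bar',ps,(312,187.3)),('notch_steep',pt,(234.9,400.)),('notch_steep',ps,(319.4,225.7))]
def W(q,l):
    c,s=np.cos(q[2]),np.sin(q[2]); return np.array([q[0]+c*l[0]-s*l[1],q[1]+s*l[0]+c*l[1],l[2]])
def f(q): return np.concatenate([proj(W(q,L[n]),p)-np.array(a) for n,p,a in O])
if __name__=='__main__':
    r=least_squares(f,[.477,-.30,-.385],loss='soft_l1'); q=r.x; print(q); print(f(q).reshape(-1,2).round(1))
    for n in L: print(n,W(q,L[n]).round(4))
    for cam,pm in(('top',pt),('side',ps)):
        im=cv2.imread('pics/%s0.png'%cam)
        im=cv2.resize(im,None,fx=2,fy=2)
        def ln(a,b,col):
            A,B=proj(W(q,a),pm)*2,proj(W(q,b),pm)*2
            cv2.line(im,(int(A[1]),int(A[0])),(int(B[1]),int(B[0])),col,1)
        for z in(0,.012):
            c=[(-.125,-.13,z),(.125,-.13,z),(.125,.13,z),(-.125,.13,z)]
            for i in range(4): ln(c[i],c[(i+1)%4],(0,255,0))
        h=L['board_handle']; ln((h[0],-.056,h[2]),(h[0],.056,h[2]),(255,0,255))
        ln((-.075,-.135,.08),(-.075,.135,.08),(255,255,0))
        b=[loc(0,.01),loc(.205,.01)]
        for y in(-.1,.1): ln((b[0][0],y,b[0][2]),(b[1][0],y,b[1][2]),(0,0,255))
        ln((b[1][0],-.1,b[1][2]),(b[1][0],.1,b[1][2]),(0,0,255))
        im=im[250:650,550:1000] if cam=='top' else im[450:768,250:650]
        cv2.imwrite('pics/fit_%s.png'%cam,im)
E
python3 fit.py
```

```text
[ 0.47795918 -0.29866177 -0.40256261]
[[-1.  -1.6]
 [ 0.4 -0.7]
 [-0.2  0.4]
 [-0.7  0.4]
 [-1.4 -0.7]
 [ 0.9 -4.7]
 [-4.1  0.1]
 [-1.4  0.2]
 [ 0.1  3.2]
 [ 0.7 -3.8]]
easel [ 0.478  -0.2987  0.    ]
board_hinge [ 0.5838 -0.3437  0.024 ]
board_handle [ 0.3728 -0.2539  0.1104]
bar [ 0.409  -0.2693  0.08  ]
notch_steep [ 0.4734 -0.2967  0.08  ]
```

View pics/fit_top.png

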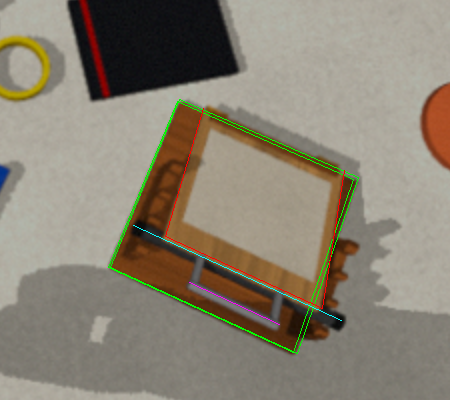

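View pics/fit_side.png

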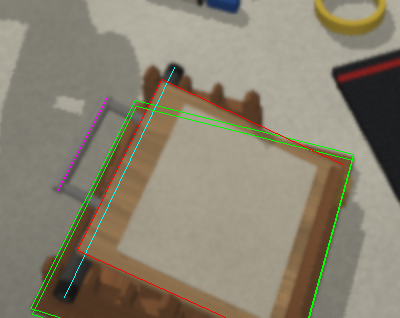

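Call:
{"method": "arm_command", "body": {
  "plan": [-1,0.7,-0.98,0,-0.82,-1,0.7,-0.98,0,-0.82,-1,0.7,-0.98,0,-0.82,-1,0.7,-0.98,0,-0.82,-1,0.7,-0.98,0,-0.82,-1,0.7,-0.98,0,-0.82,-1,0.7,-0.98,0,-0.82,-1,0.7,-0.98,0,-0.82,-1,0.7,-0.98,0,-0.82,-1,0.7,-0.98,0,-0.82,-1,0.7,-0.98,0,-0.82,-1,0.7,-0.98,0,-0.82]
}}

```text
time_s: 3.45
ee_pos: [0.4186, 0.1394, 0.4046]
eef_rot: [-3.141, 0.0, 1.162]
force: [0.3, -0.3, 0.1]
grip_width: 0.0935
```

Call:
{"method": "arm_command", "body": {
  "plan": [-1,-0.11,-0.99,0,0,-1,-0.11,-0.99,0,0,-1,-0.11,-0.99,0,0,-1,-0.11,-0.99,0,0,-1,-0.11,-0.99,0,0,-1,-0.11,-0.99,0,0,-1,-0.11,-0.99,0,0,-1,-0.11,-0.99,0,0,-1,-0.11,-0.99,0,0,-1,-0.11,-0.99,0,0]
}}

```text
time_s: 4.45
ee_pos: [0.3738, -0.2562, 0.4044]
eef_rot: [-3.141, -0.0, 1.168]
force: [0.3, 0.7, -0.6]
grip_width: 0.0937
```

Run:
```python
from h import *
snap('wrist','w1.png'); o=sensors.get_obs(); print(o['time_s'],o['ee_pos'],o['eef_rot'],o['qpos'].round(3) if hasattr(o['qpos'],'round') else o['qpos'])
pm=params('wrist'); print(-pm[2].T@pm[3])
for n in ['board_handle','bar','easel','board_hinge','notch_steep','notch_shallow']:
    r=vision.pinpoint(n,'wrist'); print(n,[(x['at'],x['confidence']) for x in r[:2]])
from fit import W,L
q=[ 0.47795918,-0.29866177,-0.40256261]
for n in L: print(n,proj(W(q,L[n]),pm))
```

```text
4.5 [ 0.37407076 -0.25531996  0.40451656] [-3.14123133e+00 -3.00578851e-04  1.16993988e+00] [-0.68   0.082  1.781  0.     1.279 -0.279]
[ 0.4059133  -0.18436584  0.38381182]
board_handle [([192.8, 247.3], 0.88)]
bar [([183.9, 285.8], 0.88)]
easel [([186.7, 329.5], 0.69), ([164.3, 344.8], 0.56)]
board_hinge [([173.5, 445.9], 0.66)]
notch_steep [([186.9, 364.7], 0.6)]
notch_shallow [([186.9, 290.7], 0.76)]
easel [168.36161532 345.43604923]
board_hinge [173.25749172 446.69095243]
board_handle [192.94289177 249.85358925]
bar [184.45947667 290.99053186]
notch_steep [184.65357576 362.53249926]
```

View pics/w1.png

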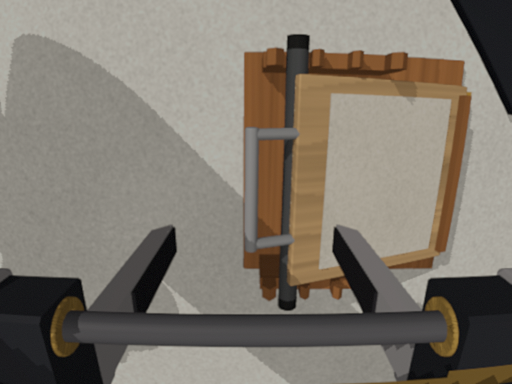

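Call:
{"method": "arm_command", "body": {
  "plan": [0.32,-0.0075,0.005,0,0,0.32,-0.0075,0.005,0,0,0.32,-0.0075,0.005,-0.05,0,0.32,-0.0075,0.005,-0.1,0,0.32,-0.0075,0.005,-0.15,0,0.32,-0.0075,0.005,-0.2,0,0.32,-0.0075,0.005,-0.2,0]
}}

```text
time_s: 5.5
ee_pos: [0.3708, -0.2533, 0.3227]
eef_rot: [-3.138, -0.001, 1.17]
force: [0.5, 0.2, 1.0]
grip_width: 0.0416
```

Run:
```python
from h import *
snap('wrist','w2.png'); o=sensors.get_obs(); print(o['time_s'],o['ee_pos'],o['eef_rot'])
snap('side','s2.png')
```

```text
5.55 [ 0.37104467 -0.25355513  0.32427397] [-3.13985513e+00 -5.29051389e-04  1.17037954e+00]
```

View pics/w2.png

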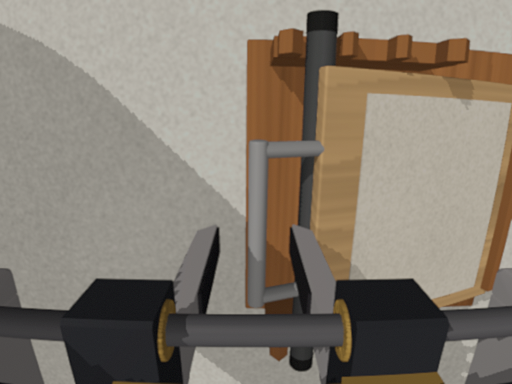

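View pics/s2.png

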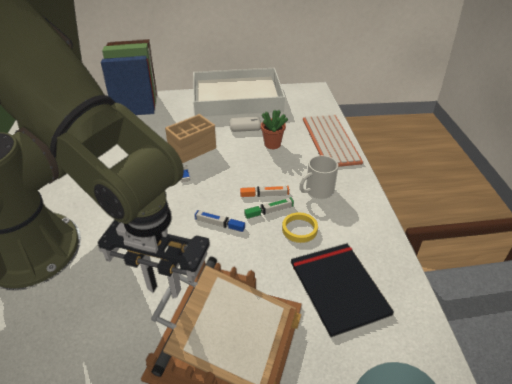

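Call:
{"method": "arm_command", "body": {
  "plan": [0.32,0,0,-0.035,0,0.32,0,0,-0.07,0,0.32,0,0,-0.07,0,1,0,0,-0.07,0,1,0,0,-0.07,0,1,0,0,-0.07,0,1,0,0,-0.07,0,1,0,0,-0.07,0],
  "newtons": 20
}}

```text
time_s: 6.4
ee_pos: [0.3713, -0.2537, 0.2974]
eef_rot: [3.14, 0.0, 1.17]
force: [0.3, 0.7, 6.4]
grip_width: 0.0112
```

Run:
```python
from h import *
snap('wrist','w3.png'); o=sensors.get_obs(); print(o['time_s'],o['ee_pos'],o['eef_rot'],o['force'],o['grip_width'])
# arc from current
p=np.array(o['ee_pos']); ex=np.array([np.cos(-.4026),np.sin(-.4026)])
hz=.0235
H=np.array([.5838,-.3437])
phi0=np.arctan2(.005,.245); R=np.hypot(.245,.005)
a0=.34+phi0
for th in np.arange(.34,1.76,.0825):
    a=th+phi0
    dx=-R*np.cos(a)+R*np.cos(a0); dz=R*np.sin(a)-R*np.sin(a0)
    s=np.r_[dx*ex,dz]/.4
    print(round(th,3),s.round(4).tolist(), (p+s*.4).round(3), np.hypot(*(p+s*.4)[:2]).round(3))
```

```text
6.45 [ 0.37129573 -0.25375336  0.29739846] [3.14000063e+00 3.45790365e-04 1.17036818e+00] [ 1.37448536 -0.53894001  6.52478815] 0.010880469923423666
0.34 [0.0, -0.0, 0.0] [ 0.371 -0.254  0.297] 0.45
0.423 [0.0182, -0.0077, 0.0465] [ 0.379 -0.257  0.316] 0.457
0.505 [0.0398, -0.017, 0.0912] [ 0.387 -0.261  0.334] 0.467
0.588 [0.0648, -0.0276, 0.1339] [ 0.397 -0.265  0.351] 0.477
0.67 [0.0929, -0.0395, 0.1741] [ 0.408 -0.27   0.367] 0.489
0.753 [0.1239, -0.0528, 0.2117] [ 0.421 -0.275  0.382] 0.503
0.835 [0.1577, -0.0672, 0.2464] [ 0.434 -0.281  0.396] 0.517
0.918 [0.194, -0.0826, 0.2779] [ 0.449 -0.287  0.409] 0.533
1.0 [0.2326, -0.0991, 0.3061] [ 0.464 -0.293  0.42 ] 0.549
1.083 [0.2732, -0.1164, 0.3307] [ 0.481 -0.3    0.43 ] 0.567
1.165 [0.3155, -0.1344, 0.3516] [ 0.498 -0.308  0.438] 0.585
1.248 [0.3593, -0.153, 0.3687] [ 0.515 -0.315  0.445] 0.604
1.33 [0.4042, -0.1721, 0.3818] [ 0.533 -0.323  0.45 ] 0.623
1.413 [0.45, -0.1916, 0.3908] [ 0.551 -0.33   0.454] 0.643
1.495 [0.4962, -0.2113, 0.3956] [ 0.57  -0.338  0.456] 0.663
1.578 [0.5427, -0.2311, 0.3964] [ 0.588 -0.346  0.456] 0.683
1.66 [0.5891, -0.2509, 0.3929] [ 0.607 -0.354  0.455] 0.703
1.743 [0.635, -0.2704, 0.3853] [ 0.625 -0.362  0.452] 0.723
```

View pics/w3.png

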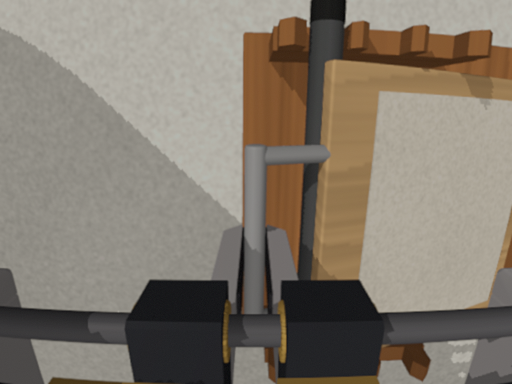

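Call:
{"method": "arm_command", "body": {
  "plan": [1,0.009,-0.004,0.023,0,1,0.018,-0.008,0.0465,0,1,0.029,-0.012,0.069,0,1,0.04,-0.017,0.091,0,1,0.052,-0.022,0.113,0,1,0.065,-0.028,0.134,0,1,0.079,-0.033,0.154,0,1,0.093,-0.04,0.174,0,1,0.108,-0.046,0.193,0,1,0.124,-0.053,0.212,0,1,0.14,-0.06,0.229,0,1,0.158,-0.067,0.246,0,1,0.175,-0.075,0.262,0,1,0.194,-0.083,0.278,0,1,0.194,-0.083,0.278,0,1,0.194,-0.083,0.278,0]
}}

```text
time_s: 8.05
ee_pos: [0.4483, -0.2869, 0.4103]
eef_rot: [-3.141, 0.001, 1.17]
force: [-13.6, 1.5, 16.4]
grip_width: 0.0111
```

Run:
```python
from h import *
snap('wrist','w4.png'); snap('side','s4.png');o=sensors.get_obs(); print(o['time_s'],o['ee_pos'],o['eef_rot'],o['force'],o['grip_width'])
```

```text
8.15 [ 0.44823887 -0.28688783  0.41024142] [-3.14123882e+00  1.35268519e-03  1.17013249e+00] [-13.22177916   1.0437316   15.26502282] 0.011441516877772328
```

View pics/w4.png

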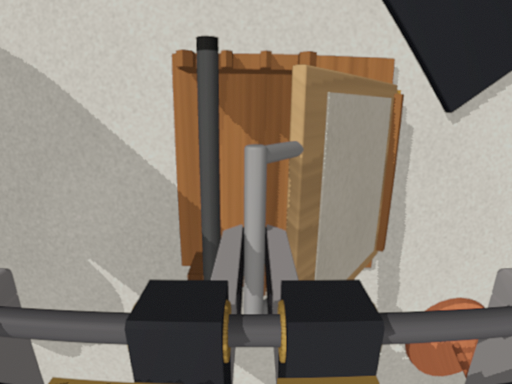

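View pics/s4.png

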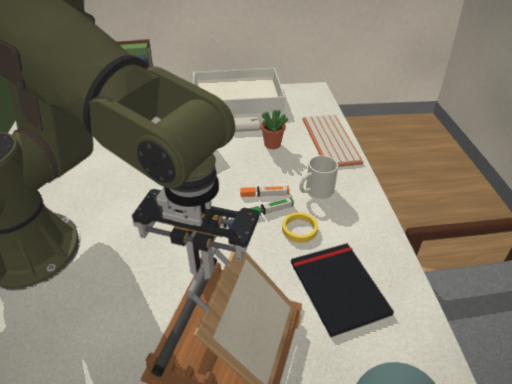

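Call:
{"method": "arm_command", "body": {
  "plan": [1,0.014,-0.006,0.022,0,1,0.034,-0.015,0.037,0,1,0.054,-0.023,0.049,0,1,0.075,-0.032,0.062,0,1,0.096,-0.042,0.072,0,1,0.118,-0.051,0.083,0,1,0.14,-0.06,0.091,0,1,0.162,-0.069,0.1,0,1,0.185,-0.079,0.107,0,1,0.208,-0.089,0.114,0,1,0.231,-0.099,0.118,0,1,0.254,-0.109,0.123,0,1,0.278,-0.119,0.125,0,1,0.302,-0.129,0.128,0,1,0.325,-0.139,0.128,0,1,0.348,-0.149,0.128,0,1,0.372,-0.158,0.127,0,1,0.372,-0.158,0.127,0]
}}

```text
time_s: 9.95
ee_pos: [0.5979, -0.3506, 0.4598]
eef_rot: [3.14, 0.001, 1.17]
force: [-0.3, -3.9, 2.2]
grip_width: 0.0114
```

Run:
```python
from h import *
snap('wrist','w5.png'); snap('side','s5.png');o=sensors.get_obs(); print(o['time_s'],o['ee_pos'],o['eef_rot'],o['force'],o['grip_width'])
```

```text
10.05 [ 0.59745502 -0.3504489   0.4598496 ] [3.14034176e+00 1.21337492e-03 1.16972396e+00] [-1.27134628 -4.72617053  1.7991541 ] 0.011131852024183004
```

View pics/s5.png

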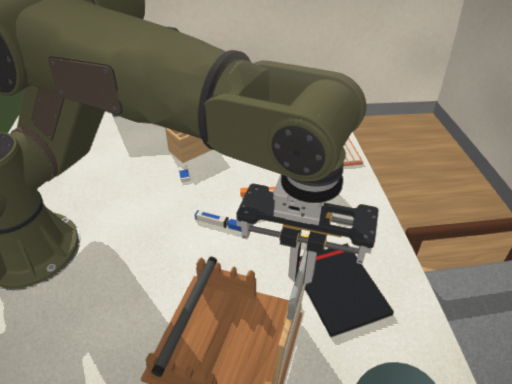

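Call:
{"method": "arm_command", "body": {
  "plan": [1,0.02,-0.009,-0.001,0,1,0.04,-0.017,-0.003,0,1,0.05,-0.021,-0.005,0,1,0.05,-0.021,-0.005,0,0.2,0.05,-0.021,-0.005,0,0.2,0.05,-0.021,-0.005,0,0.2,0.05,-0.021,-0.005,0,0.2,0.05,-0.021,0.05,0,0.2,0.05,-0.021,0.12,0,0.2,0.05,-0.021,0.2,0,0.2,0.05,-0.021,0.2,0]
}}

```text
time_s: 11.15
ee_pos: [0.6167, -0.3576, 0.544]
eef_rot: [3.134, 0.001, 1.171]
force: [-0.4, 0.5, 0.1]
grip_width: 0.0376
```

Run:
```python
from h import *
snap('wrist','w6.png'); snap('side','s6.png');snap('top','t6.png');o=sensors.get_obs(); print(o['time_s'],o['ee_pos'],o['eef_rot'],o['force'],o['grip_width'])
```

```text
11.3 [ 0.61766548 -0.3583844   0.53769831] [-3.14035360e+00 -3.23534466e-04  1.17058021e+00] [0.24973792 0.99692381 1.32095236] 0.0375964335807842
```

View pics/s6.png

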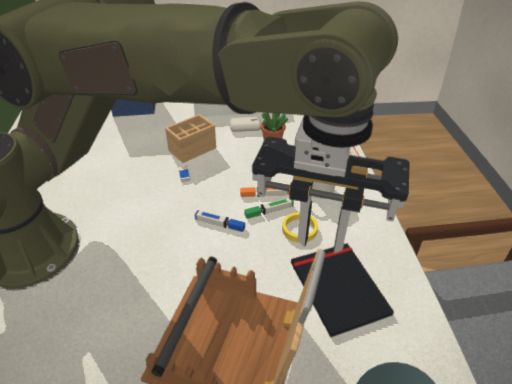

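View pics/t6.png

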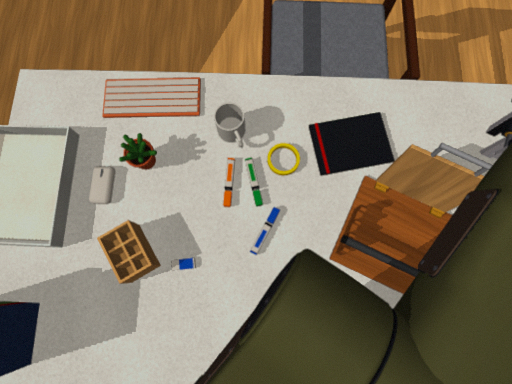

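View pics/w6.png

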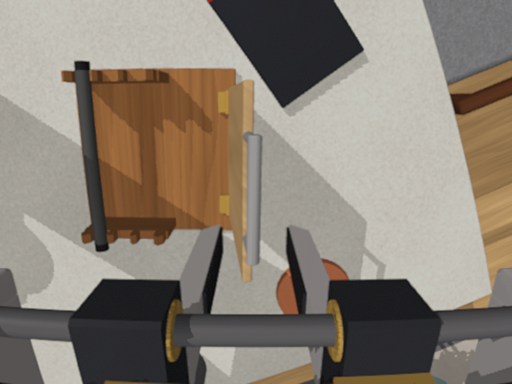

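Call:
{"method": "arm_command", "body": {
  "plan": [-0.2,-0.1,0.043,0,0,-0.2,-0.2,0.086,0,0,-0.2,-0.3,0.13,0,0,-0.2,-0.4,0.17,-0.05,0,-0.2,-0.52,0.222,-0.15,0,-0.2,-0.52,0.222,-0.25,0,-0.2,-0.52,0.222,-0.35,0,-0.2,-0.52,0.222,-0.35,0,-0.2,-0.52,0.222,-0.35,0]
}}

```text
time_s: 12.2
ee_pos: [0.4097, -0.2697, 0.3993]
eef_rot: [-3.141, -0.0, 1.17]
force: [1.0, 0.1, 0.5]
grip_width: 0.0565
```

Run:
```python
from h import *
snap('wrist','w7.png'); o=sensors.get_obs(); print(o['time_s'],o['ee_pos'],o['eef_rot'],o['force'],o['grip_width'])
pm=params('wrist')
for n in ['bar','easel','board_hinge','notch_steep','notch_middle','notch_shallow']:
    r=vision.pinpoint(n,'wrist'); print(n,[(x['at'],x['confidence'],atz(x['at'],pm,{'easel':0,'board_hinge':.024}.get(n,.08)).round(4)) for x in r[:2]])
from fit import W,L
q=[ 0.47795918,-0.29866177,-0.40256261]
for n in L: print(n,proj(W(q,L[n]),pm),W(q,L[n]).round(4))
r=vision.silhouettes('bar','wrist')
m=r[0]['mask'].astype(np.uint8); print(r[0]['confidence'],m.sum())
pts=np.argwhere(m)
# per-row mids
for rr in range(pts[:,0].min(),pts[:,0].max(),25):
    c=pts[pts[:,0]==rr][:,1]
    if len(c): print(rr,c.min(),c.max(), atz((rr,(c.min()+c.max())/2),pm,.08).round(4))
```

```text
12.25 [ 0.40991524 -0.26985271  0.40024255] [3.14022734e+00 2.91306572e-04 1.17049627e+00] [ 0.65648294 -0.25560583  0.86807378] 0.05634321232591567
bar [([5.4, 493.8], 0.65, array([ 0.6772, -0.1995,  0.08  ])), ([189.8, 250.4], 0.6, array([ 0.4076, -0.2728,  0.08  ]))]
easel [([167.9, 318.4], 0.64, array([ 0.4837, -0.2992,  0.    ]))]
board_hinge [([178.2, 419.8], 0.71, array([ 0.5862, -0.3498,  0.024 ]))]
notch_steep [([187.8, 325.4], 0.66, array([ 0.4744, -0.2989,  0.08  ]))]
notch_middle [([188.3, 289.6], 0.71, array([ 0.4426, -0.286 ,  0.08  ]))]
notch_shallow [([189.6, 249.7], 0.87, array([ 0.4071, -0.2723,  0.08  ]))]
easel [169.29753325 313.76604933] [ 0.478  -0.2987  0.    ]
board_hinge [174.20256932 416.53332578] [ 0.5838 -0.3437  0.024 ]
board_handle [194.7938046  204.36913687] [ 0.3728 -0.2539  0.1104]
bar [186.00190437 250.26658243] [ 0.409  -0.2693  0.08  ]
notch_steep [186.15693067 323.56399583] [ 0.4734 -0.2967  0.08  ]
0.82 6082
33 245 250 [ 0.4599 -0.1436  0.08  ]
58 243 266 [ 0.4574 -0.165   0.08  ]
83 243 264 [ 0.4484 -0.1841  0.08  ]
108 242 266 [ 0.4404 -0.2042  0.08  ]
133 242 264 [ 0.4308 -0.2243  0.08  ]
158 243 265 [ 0.4227 -0.2459  0.08  ]
183 243 263 [ 0.4125 -0.2676  0.08  ]
208 243 263 [ 0.4028 -0.2906  0.08  ]
233 243 263 [ 0.3926 -0.3146  0.08  ]
258 243 262 [ 0.3814 -0.3397  0.08  ]
283 243 261 [ 0.3695 -0.3663  0.08  ]
308 242 260 [ 0.3564 -0.3942  0.08  ]
```

View pics/w7.png

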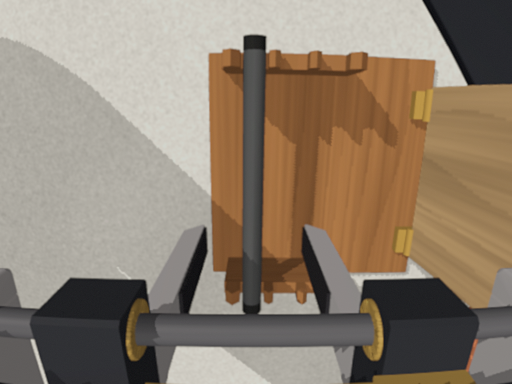

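Call:
{"method": "arm_command", "body": {
  "plan": [-0.2,-0.006,-0.0065,-0.1,0,-0.2,-0.006,-0.0065,-0.2,0,-0.2,-0.006,-0.0065,-0.3,0,-0.2,-0.006,-0.0065,-0.357,0,-0.2,-0.006,-0.0065,-0.357,0,1,-0.006,-0.0065,-0.357,0,1,-0.006,-0.0065,-0.357,0,1,-0.006,-0.0065,-0.357,0,1,-0.006,-0.0065,-0.357,0,1,-0.006,-0.0065,-0.357,0],
  "newtons": 40
}}

```text
time_s: 13.6
ee_pos: [0.4071, -0.2722, 0.2564]
eef_rot: [3.141, 0.0, 1.17]
force: [0.5, 0.5, 0.1]
grip_width: 0.0196
```

Call:
{"method": "arm_command", "body": {
  "plan": [1,0,0,0.03,0,1,0,0,0.06,0,1,0,0,0.09,0,1,0,0,0.09,0]
}}

```text
time_s: 14.0
ee_pos: [0.4073, -0.2724, 0.294]
eef_rot: [3.138, 0.001, 1.17]
force: [0.6, -1.2, -0.9]
grip_width: 0.0192
```

Run:
```python
from h import *
snap('wrist','w8.png'); snap('side','s8.png'); o=sensors.get_obs(); print(o['time_s'],o['ee_pos'],o['eef_rot'],o['force'],o['grip_width'])
```

```text
14.1 [ 0.40704744 -0.27217469  0.29217339] [3.14087622e+00 1.83658876e-04 1.17039209e+00] [-0.46994905 -0.48354777 -2.21138578] 0.01924264037865357
```

View pics/w8.png

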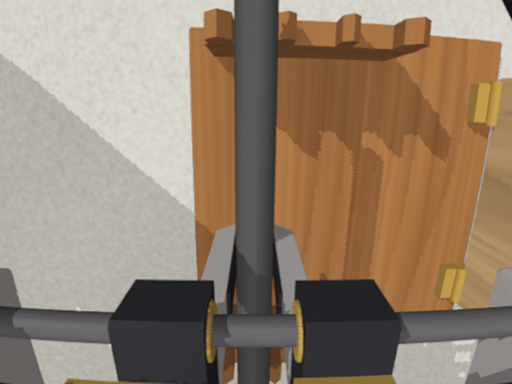

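View pics/s8.png

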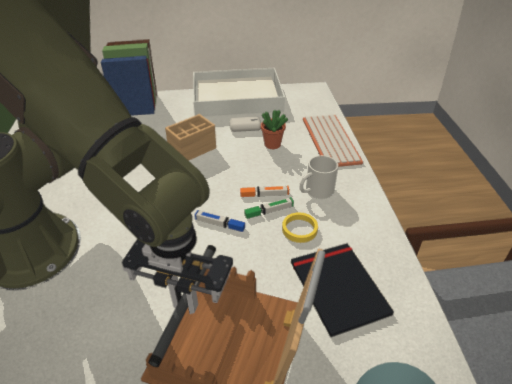

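Call:
{"method": "arm_command", "body": {
  "plan": [1,0.05,-0.021,0,0,1,0.1,-0.043,0,0,1,0.161,-0.0686,0,0,1,0.161,-0.0686,0,0,1,0.161,-0.0686,0,0,1,0.161,-0.0686,-0.03,0,1,0.161,-0.0686,-0.06,0,1,0.161,-0.0686,-0.086,0,1,0.161,-0.0686,-0.086,0,1,0.161,-0.0686,-0.086,0]
}}

```text
time_s: 15.1
ee_pos: [0.4713, -0.2996, 0.2567]
eef_rot: [-3.141, -0.0, 1.17]
force: [-0.6, -0.9, -1.2]
grip_width: 0.0193
```

Run:
```python
from h import *
snap('wrist','w9.png'); snap('side','s9.png'); o=sensors.get_obs(); print(o['time_s'],o['ee_pos'],o['eef_rot'],o['force'],o['grip_width'])
```

```text
15.2 [ 0.47140274 -0.29964431  0.25722061] [-3.14133657e+00 -6.29520525e-05  1.17034385e+00] [-0.03309268 -0.29815541 -1.40249095] 0.019069728426298276
```

View pics/w9.png

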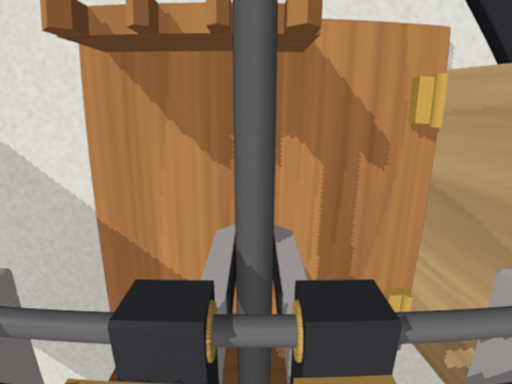

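View pics/s9.png

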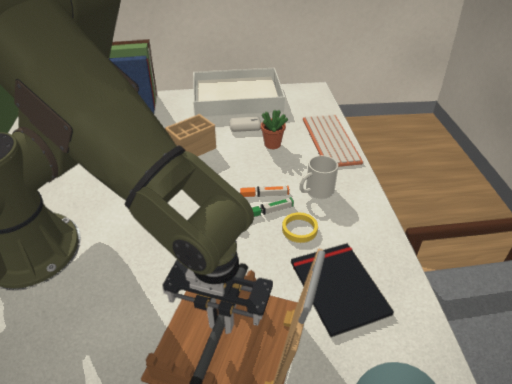

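Call:
{"method": "arm_command", "body": {
  "plan": [0.2,0,0,0,0,0.2,0,0,0,0,0.2,0,0,0,0,0.2,0,0,0.06,0,0.2,0,0,0.15,0,0.2,0,0,0.25,0,0.2,0,0,0.36,0,0.2,0,0,0.36,0]
}}

```text
time_s: 16.0
ee_pos: [0.4716, -0.2997, 0.4076]
eef_rot: [3.132, 0.002, 1.17]
force: [0.2, -0.6, 0.1]
grip_width: 0.0372
```

Run:
```python
from h import *
snap('wrist','w10.png'); o=sensors.get_obs(); print(o['time_s'],o['ee_pos'],o['eef_rot'],o['force'],o['grip_width'])
pm=params('wrist')
from fit import W,L
q=[ 0.47795918,-0.29866177,-0.40256261]
print(proj(W(q,L['notch_steep']),pm))
for n in ['bar','notch_steep']:
    r=vision.pinpoint(n,'wrist'); print(n,[(x['at'],x['confidence'],atz(x['at'],pm,.08).round(4)) for x in r[:2]])
```

```text
16.05 [ 0.4714792  -0.29961375  0.40422896] [3.13633414e+00 1.23516255e-03 1.17044800e+00] [-0.72137313  0.26408965  0.07007787] 0.03767753572093009
[181.34756529 250.7550667 ]
bar [([171.5, 353.3], 0.2, array([ 0.568 , -0.3262,  0.08  ]))]
notch_steep [([180.0, 253.4], 0.85, array([ 0.4762, -0.2965,  0.08  ]))]
```

View pics/w10.png

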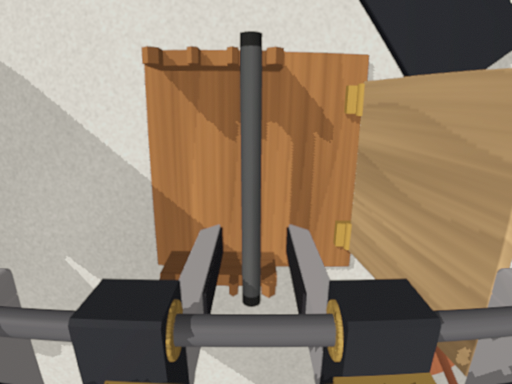

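Call:
{"method": "arm_command", "body": {
  "plan": [0.2,0,0,0.12,0,0.2,0,0,0.24,0,0.2,0,0,0.365,0,0.2,0.1,-0.04,0.365,0,0.2,0.2,-0.08,0.365,0,0.2,0.3,-0.12,0.365,0,0.2,0.38,-0.154,0.365,0,0.2,0.38,-0.154,0.34,0,0.2,0.38,-0.154,0.34,0,0.2,0.38,-0.154,0.34,0]
}}

```text
time_s: 17.15
ee_pos: [0.6229, -0.3611, 0.537]
eef_rot: [-3.14, -0.0, 1.17]
force: [0.4, 0.3, 0.5]
grip_width: 0.0377
```

Run:
```python
from h import *
snap('wrist','w11.png');snap('side','s11.png'); o=sensors.get_obs(); print(o['time_s'],o['ee_pos'],o['eef_rot'],o['force'],o['grip_width'])
pm=params('wrist')
for n in ['board_handle']:
    r=vision.pinpoint(n,'wrist'); print(n,[(x['at'],x['confidence'],atz(x['at'],pm,.265).round(4)) for x in r[:2]])
r=vision.silhouettes('board_handle','wrist')
```

```text
17.25 [ 0.62234234 -0.36076917  0.5391184 ] [3.14015959e+00 2.77913170e-04 1.17017822e+00] [0.08338009 0.25613374 0.30712283] 0.03755490036480969
board_handle [([202.7, 247.7], 0.88, array([ 0.619 , -0.3615,  0.265 ]))]
```

View pics/w11.png

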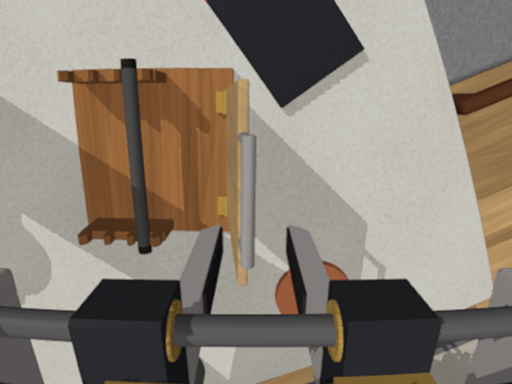

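View pics/s11.png

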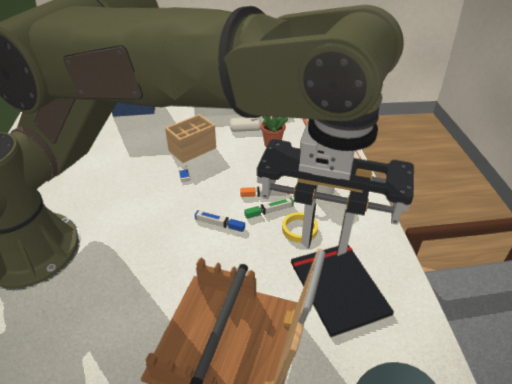

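Call:
{"method": "arm_command", "body": {
  "plan": [0.2,-0.007,0,-0.08,0,0.2,-0.007,0,-0.16,0,0.2,-0.007,0,-0.22,0,0.2,-0.007,0,-0.22,0,0.2,-0.007,0,-0.22,0,1,-0.007,0,-0.22,0,1,-0.007,0,-0.22,0,1,-0.007,0,-0.22,0,1,-0.007,0,-0.22,0],
  "newtons": 20
}}

```text
time_s: 18.25
ee_pos: [0.6206, -0.3613, 0.4501]
eef_rot: [3.141, 0.0, 1.17]
force: [-0.1, 0.4, 2.1]
grip_width: 0.0119
```

Call:
{"method": "arm_command", "body": {
  "plan": [1,-0.022,0.009,0.004,0,1,-0.045,0.019,0.006,0,1,-0.068,0.029,0.007,0,1,-0.092,0.039,0.007,0,1,-0.115,0.049,0.006,0,1,-0.138,0.059,0.004,0,1,-0.161,0.068,0.002,0,1,-0.184,0.078,-0.003,0,1,-0.207,0.088,-0.007,0,1,-0.23,0.098,-0.014,0,1,-0.252,0.107,-0.021,0,1,-0.274,0.117,-0.029,0,1,-0.295,0.126,-0.038,0,1,-0.317,0.135,-0.048,0,1,-0.338,0.144,-0.059,0,1,-0.338,0.144,-0.059,0]
}}

```text
time_s: 19.85
ee_pos: [0.4851, -0.3027, 0.4266]
eef_rot: [3.141, -0.002, 1.171]
force: [0.0, 8.0, 5.2]
grip_width: 0.0114
```

Run:
```python
from h import *
snap('wrist','w12.png');snap('side','s12.png'); o=sensors.get_obs(); print(o['time_s'],o['ee_pos'],o['eef_rot'],o['force'],o['grip_width'])
```

```text
19.95 [ 0.48549909 -0.30281774  0.42678818] [ 3.14123786e+00 -1.69605381e-03  1.17100541e+00] [-1.396929    9.86295416  7.02042578] 0.011324027068943022
```

View pics/s12.png

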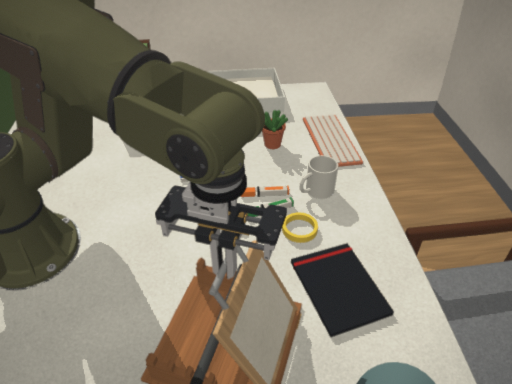

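Call:
{"method": "arm_command", "body": {
  "plan": [1,-0.02,0.008,-0.008,0,1,-0.041,0.016,-0.018,0,1,-0.061,0.024,-0.032,0,1,-0.081,0.032,-0.046,0,1,-0.1,0.04,-0.062,0,1,-0.118,0.047,-0.078,0,1,-0.135,0.054,-0.096,0,1,-0.152,0.061,-0.114,0,1,-0.168,0.067,-0.132,0,1,-0.183,0.074,-0.151,0,1,-0.183,0.074,-0.151,0,1,-0.183,0.074,-0.151,0]
}}

```text
time_s: 21.15
ee_pos: [0.4122, -0.273, 0.3653]
eef_rot: [-3.139, -0.003, 1.171]
force: [-3.2, 16.0, 4.8]
grip_width: 0.0111
```

Run:
```python
from h import *
snap('wrist','w13.png');snap('side','s13.png'); o=sensors.get_obs(); print(o['time_s'],o['ee_pos'],o['eef_rot'],o['force'],o['grip_width'])
```

```text
21.25 [ 0.41227817 -0.27299106  0.3654778 ] [-3.13902146e+00 -3.05120182e-03  1.17076070e+00] [-3.65692324 14.51192829  5.43312605] 0.01105601475996361
```

View pics/w13.png

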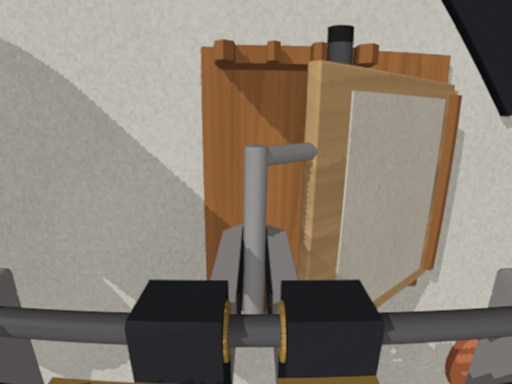

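Call:
{"method": "arm_command", "body": {
  "plan": [0.2,0,0,0,0,0.2,0,0,0,0,0.2,0,0,0.05,0,0.2,0,0,0.12,0,0.2,0,0,0.2,0,-1,0,0,0.25,0,-1,0,0,0.25,0,-1,0,0,0.25,0,-1,0,0,0.25,0,-1,0,0,0.25,0,-1,0,0,0.25,0,-1,0,0,0.25,0]
}}

```text
time_s: 22.45
ee_pos: [0.4123, -0.2741, 0.4651]
eef_rot: [-3.141, -0.0, 1.17]
force: [0.0, -0.4, 0.8]
grip_width: 0.0903
```

Run:
```python
from h import *
snap('wrist','w14.png');snap('top','t14.png'); o=sensors.get_obs(); print(o['time_s'],o['ee_pos'],o['eef_rot'],o['force'],o['grip_width'])
pm=params('wrist')
from fit import W
q=[ 0.47795918,-0.29866177,-0.40256261]
for th in (.34,.41,.51,.6,.65):
    l=np.array([.115-.245*np.cos(th)+.005*np.sin(th),0,.024+.245*np.sin(th)+.005*np.cos(th)]); print(th,proj(W(q,l),pm).round(1))
for n in ['board_handle']:
    r=vision.pinpoint(n,'wrist'); print(n,[(x['at'],x['confidence']) for x in r[:2]])
```

```text
22.55 [ 0.41231407 -0.27408022  0.46528509] [-3.14133747e+00 -6.81933717e-05  1.17040353e+00] [-0.0491156   0.14401872 -0.11474799] 0.0933341693619683
0.34 [175.1 210.1]
0.41 [178.5 214.6]
0.51 [183.8 223.9]
0.6 [188.9 235.6]
0.65 [191.9 243.6]
board_handle [([185.7, 225.0], 0.59)]
```

View pics/w14.png

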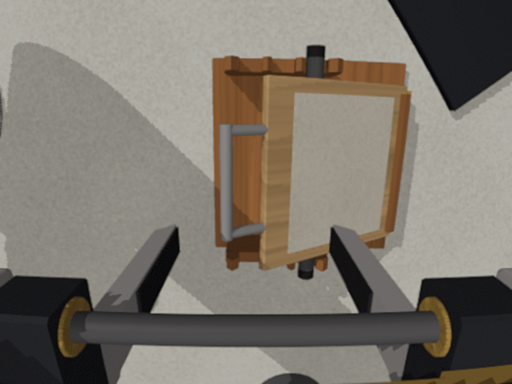

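View pics/t14.png

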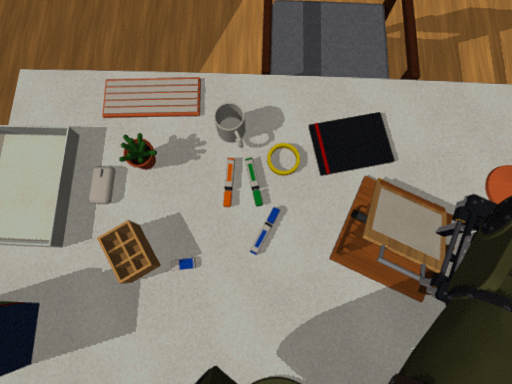

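```bash
cat >> h.py <<'E'
def mpose(name,cam,z=.012,im=None):
    pm=params(cam); out=[]
    for r in vision.silhouettes(name,cam)[:2]:
        m=r['mask'].astype(np.uint8)
        cs,_=cv2.findContours(m,cv2.RETR_EXTERNAL,cv2.CHAIN_APPROX_NONE)
        if not cs: continue
        c=max(cs,key=cv2.contourArea)[:,0,:]
        w=np.array([atz((p[1],p[0]),pm,z)[:2] for p in c])
        (cx,cy),(a,b),ang=cv2.minAreaRect((w*1000).astype(np.float32))
        if a<b: a,b=b,a; ang+=90
        out.append((round(r['confidence'],2),np.round(r['at'],1).tolist(),np.round([cx/1000,cy/1000],4).tolist(),round(a,1),round(b,1),round(np.radians(ang),3)))
    return out
E
python3 - <<'E'
from h import *
im=snap('top','t15.png')
for n in ['markerA','markerB','markerC','markerD']: print(n,mpose(n,'top'))
pt=params('top')
for a in [(253.7,252.9),(161.5,229.5),(155.4,247.4)]: print(atz(a,pt,.01))
print('rack',mpose('rack','top',.086))
cv2.imwrite('pics/t15z.png',cv2.resize(im[140:290,90:300],None,fx=3.5,fy=3.5,interpolation=cv2.INTER_CUBIC))
E
```

```text
markerA [(0.18, [142.5, 351.7], [0.7355, -0.1909], 213.5, 157.3, np.float64(1.804))]
markerB [(0.57, [232.3, 263.3], [0.4633, 0.0508], 86.9, 19.9, np.float64(2.67))]
markerC [(0.81, [182.6, 229.7], [0.6114, 0.1413], 135.2, 20.4, np.float64(3.13))]
markerD [(0.66, [181.2, 253.6], [0.6135, 0.0752], 137.2, 24.4, np.float64(0.269))]
[0.42043903 0.07081454 0.01      ]
[0.66917316 0.14417558 0.01      ]
[0.68847287 0.09550494 0.01      ]
rack [(0.88, [251.4, 127.2], [0.4121, 0.371], 141.6, 106.0, np.float64(0.588)), (0.68, [233.7, 261.8], [0.4562, 0.0529], 81.1, 19.4, np.float64(2.69))]
```

View pics/t15z.png

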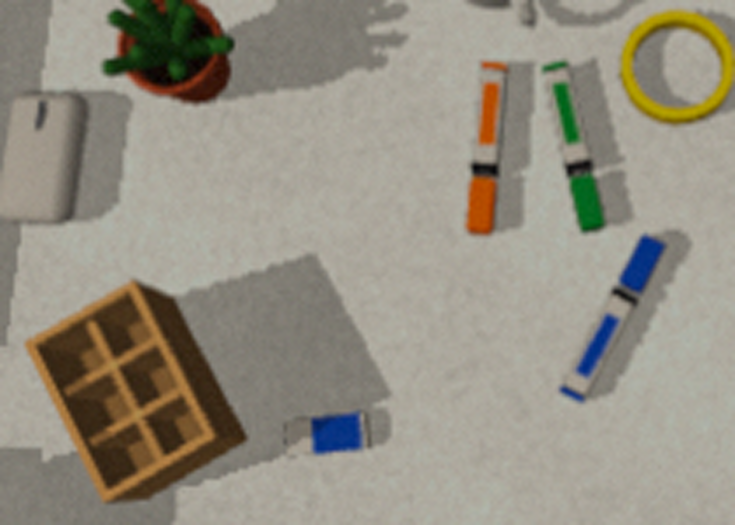

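Call:
{"method": "arm_command", "body": {
  "plan": [-1,0.06,0.19,0,0.06,-1,0.12,0.38,0,0.13,-1,0.18,0.57,0,0.2,-1,0.25,0.76,-0.05,0.27,-1,0.25,0.76,-0.1,0.34,-1,0.25,0.76,-0.15,0.41,-1,0.25,0.76,-0.15,0.48,-1,0.25,0.76,-0.15,0.55,-1,0.25,0.76,-0.15,0.62,-1,0.25,0.76,-0.15,0.69,-1,0.25,0.76,-0.15,0.711,-1,0.25,0.76,-0.15,0.711,-1,0.25,0.76,-0.15,0.711]
}}

```text
time_s: 24.2
ee_pos: [0.5123, 0.0299, 0.4054]
eef_rot: [-3.142, 0.0, 2.658]
force: [0.6, 0.2, 0.3]
grip_width: 0.0942
```

Run:
```python
from h import *
snap('wrist','w16.png');im=snap('top','t16.png'); o=sensors.get_obs(); print(o['time_s'],o['ee_pos'],o['eef_rot'],np.round(o['qpos'],2))
print(mpose('markerB','wrist',.012))
for n in ['markerB','markerB_foot']:
  r=vision.pinpoint(n,'wrist'); print(n,[(x['at'],x['confidence'],atz(x['at'],params('wrist'),.01 if 'f' in n else 0).round(4)) for x in r[:2]])
```

```text
24.3 [0.51229257 0.02991894 0.40545905] [-3.14158600e+00  3.08060842e-05  2.65815087e+00] [-0.01  0.22  1.62 -0.    1.3  -1.1 ]
[(0.62, [142.4, 250.4], [0.4848, 0.0386], 136.0, 20.7, np.float64(2.684))]
markerB [([142.9, 251.1], 0.72, array([0.4837, 0.0395, 0.    ]))]
markerB_foot [([82.6, 245.3], 0.62, array([0.4207, 0.0656, 0.01  ]))]
```

View pics/w16.png

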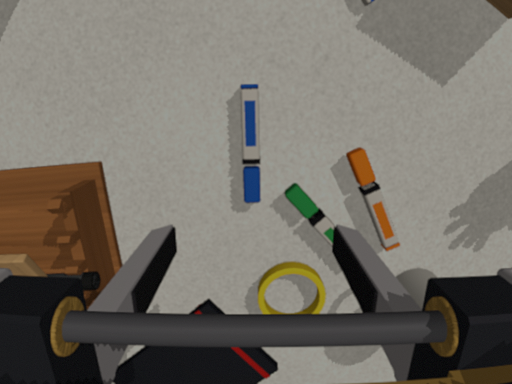

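Call:
{"method": "arm_command", "body": {
  "plan": [0.32,0.048,-0.036,-0.1,0.012,0.32,0.048,-0.036,-0.2,0.012,0.32,0.048,-0.036,-0.3,0.012,0.32,0.048,-0.036,-0.37,0.012,0.32,0.048,-0.036,-0.4,0.012,0.32,0.048,-0.036,-0.4,0.012,0.32,0.048,-0.036,-0.4,0.012]
}}

```text
time_s: 25.15
ee_pos: [0.5319, 0.0155, 0.2468]
eef_rot: [3.141, 0.002, 2.685]
force: [-0.1, 0.1, 0.0]
grip_width: 0.0414
```

Run:
```python
from h import *
snap('wrist','w17.png');snap('side','s17.png'); o=sensors.get_obs(); print(o['time_s'],o['ee_pos'],o['eef_rot'],o['grip_width'])
print(mpose('markerB','wrist',.015))
```

```text
25.25 [0.53187551 0.01553658 0.24708112] [3.14055067e+00 2.37513275e-03 2.68458714e+00] 0.03374194521975023
[(0.93, [127.6, 256.6], [0.4845, 0.039], 136.2, 21.1, np.float64(2.684))]
```

View pics/w17.png

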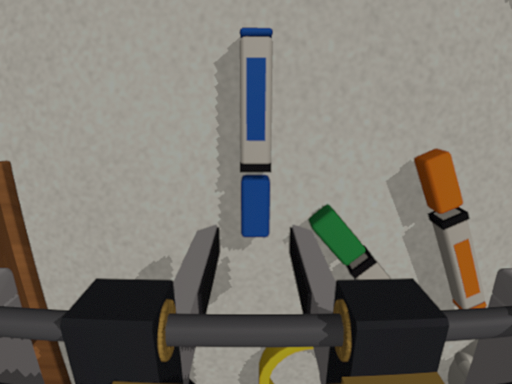

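View pics/s17.png

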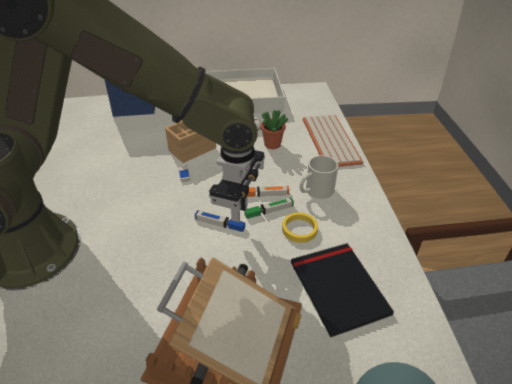

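Call:
{"method": "arm_command", "body": {
  "plan": [0.32,0,0,-0.06,0,0.32,0,0,-0.1075,0,0.32,0,0,-0.1075,0,0.32,0,0,-0.1075,0,1,0,0,-0.1075,0,1,0,0,-0.1075,0,1,0,0,-0.1075,0,1,0,0,-0.1075,0],
  "newtons": 3
}}

```text
time_s: 26.1
ee_pos: [0.5318, 0.0155, 0.2033]
eef_rot: [3.141, 0.002, 2.685]
force: [0.1, 1.1, 4.8]
grip_width: 0.0201
```

Call:
{"method": "arm_command", "body": {
  "plan": [1,0,0,0.05,0,1,0,0,0.1,0,1,0,0,0.1,0,1,0,0,0.1,0,1,0,0,0.1,0]
}}

```text
time_s: 26.6
ee_pos: [0.5312, 0.0155, 0.2414]
eef_rot: [-3.141, -0.001, 2.685]
force: [0.6, -0.6, -0.4]
grip_width: 0.0199
```

Run:
```python
from h import *
snap('wrist','w18.png');snap('side','s18.png'); o=sensors.get_obs(); print(o['time_s'],o['ee_pos'],o['eef_rot'],o['grip_width'],o['force'])
```

```text
26.7 [0.5313156  0.01553037 0.24149653] [-3.14099460e+00 -1.36049610e-03  2.68460974e+00] 0.019810573707494828 [ 0.64438277  0.06309398 -1.01840547]
```

View pics/w18.png

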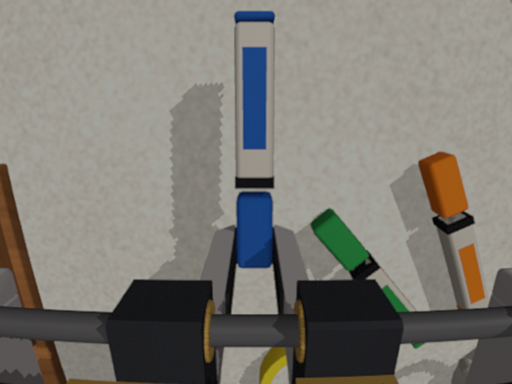

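View pics/s18.png

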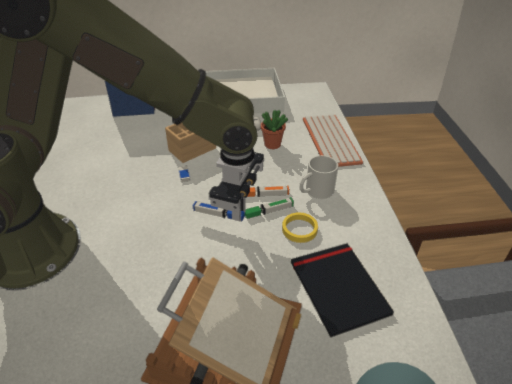

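Call:
{"method": "arm_command", "body": {
  "plan": [1,0,0,0.125,0,1,0,0,0.25,0,1,0,0,0.375,0,1,0,0,0.375,0,1,0,0,0.25,0,1,0,0,0.125,0,1,0,0,0.125,0,1,0,0,0.25,0,1,0,0,0.375,0,1,0,0,0.375,0,1,0,0,0.25,0,1,0,0,0.125,0,1,0,0,0.25,0,1,0,0,0.375,0,1,0,0,0.25,0,1,0,0,0.125,0,1,0,0,0.125,0]
}}

```text
time_s: 28.4
ee_pos: [0.5306, 0.0155, 0.2887]
eef_rot: [-3.138, -0.007, 2.685]
force: [-0.4, -0.3, 0.6]
grip_width: 0.0198
```

Run:
```python
from h import *
snap('wrist','w19.png');snap('side','s19.png'); o=sensors.get_obs(); print(o['time_s'],o['ee_pos'],o['eef_rot'],o['grip_width'],o['force'])
```

```text
28.5 [0.53195032 0.01550197 0.29411151] [-3.14152867e+00 -1.18129753e-04  2.68464039e+00] 0.020078907750661342 [ 1.02549613 -0.20430985  0.0176162 ]
```

View pics/w19.png

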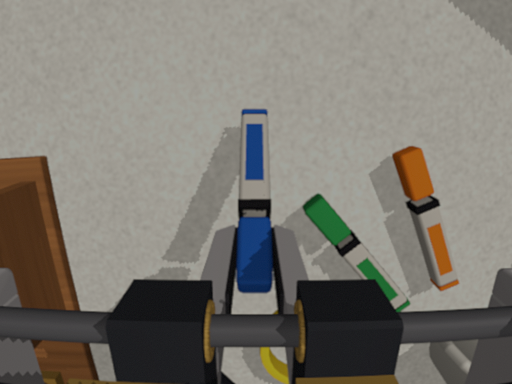

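View pics/s19.png

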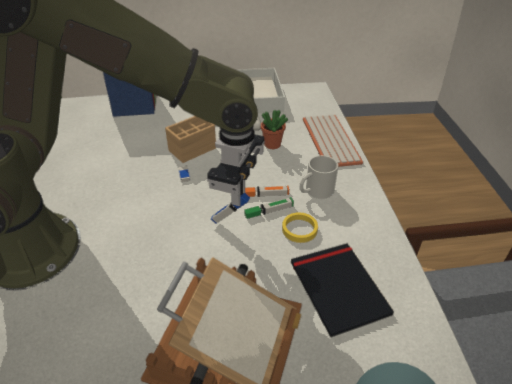

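Call:
{"method": "arm_command", "body": {
  "plan": [1,0,0,0.125,0,1,0,0,0.25,0,1,0,0,0.375,0,1,0,0,0.375,0,1,0,0,0.25,0,1,0,0,0.125,0,1,0,0,0.125,0,1,0,0,0.25,0,1,0,0,0.375,0,1,0,0,0.375,0,1,0,0,0.25,0,1,0,0,0.125,0,1,0,0,0.25,0,1,0,0,0.375,0,1,0,0,0.25,0,1,0,0,0.125,0,1,0,0,0.125,0]
}}

```text
time_s: 30.2
ee_pos: [0.5309, 0.0156, 0.3403]
eef_rot: [-3.139, -0.006, 2.685]
force: [-0.3, 0.5, -0.6]
grip_width: 0.0199
```

Run:
```python
from h import *
snap('wrist','w20.png');snap('side','s20.png'); o=sensors.get_obs(); print(o['time_s'],o['ee_pos'],o['eef_rot'],o['grip_width'],o['force'])
```

```text
30.3 [0.53202864 0.01551204 0.3455177 ] [3.14086481e+00 1.66957657e-03 2.68462698e+00] 0.019842817697536257 [-0.33510696  0.32892978  0.33693353]
```

View pics/w20.png

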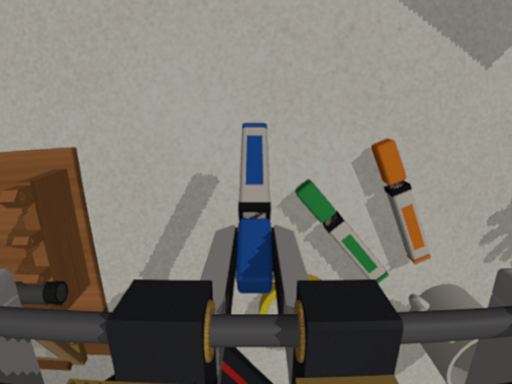

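View pics/s20.png

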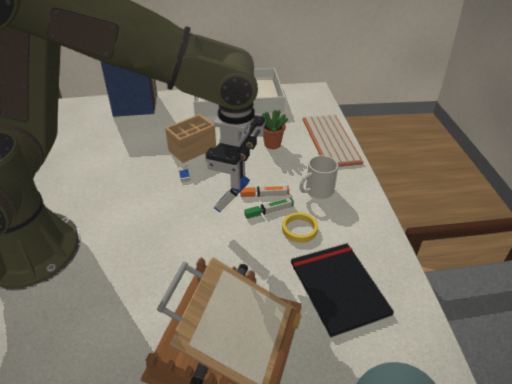

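Run:
```python
from h import *
pt=params('top')
P=[]
for (x,y) in [(28,345),(135,283),(213,437),(107,500)]:
    P.append(atz((140+y/3.5,90+x/3.5),pt,.086)); print(P[-1])
P=np.array(P); print(P.mean(0)); 
d=P[1]-P[2]; print(np.linalg.norm(d),np.arctan2(d[1],d[0])); d=P[0]-P[3]; print(np.linalg.norm(d),np.arctan2(d[1],d[0])); d=P[0]-P[1]; print(np.linalg.norm(d),np.arctan2(d[1],d[0])-np.pi/2)
pm=params('wrist')
o=sensors.get_obs(); T=np.array(o['ee_pos']); yaw=2.685
g=T-[0,0,.1885]; 
for a in np.radians([30,40,45,50,55,60,65]):
    u=np.r_[np.cos(a)*np.cos(yaw),np.cos(a)*np.sin(yaw),-np.sin(a)]; n=np.r_[np.sin(a)*np.cos(yaw),np.sin(a)*np.sin(yaw),np.cos(a)]
    print(np.degrees(a),proj(g+.1195*u+.01*n,pm).round(0),proj(g-.0155*u+.01*n,pm).round(0))
```

```text
[0.43921769 0.44788961 0.086     ]
[0.48519407 0.37751889 0.086     ]
[0.38165942 0.31238848 0.086     ]
[0.33708505 0.38063055 0.086     ]
[0.41078906 0.37960688 0.086     ]
0.12231677666660477 0.5615197914259162
0.12229005417610402 0.5823595954410998
0.08405870655646795 0.578723336293018
29.999999999999996 [ 51. 256.] [272. 256.]
40.0 [ 71. 256.] [268. 256.]
45.0 [ 81. 256.] [265. 256.]
50.0 [ 91. 256.] [263. 256.]
55.0 [102. 255.] [260. 256.]
59.99999999999999 [112. 255.] [257. 256.]
65.0 [123. 255.] [254. 256.]
```

```bash
cat >> h.py <<'E'
def tilt(rows,yaw=None,dz=.1885):
    """rows: {dist from cap end (m): image row} top edge; fit alpha, s (grip to cap end dist), zoff"""
    from scipy.optimize import least_squares
    pm=params('wrist'); o=sensors.get_obs(); T=np.array(o['ee_pos']); yaw=o['eef_rot'][2]; g=T-[0,0,dz]
    def f(q):
        a,s=q[:2]; h=np.r_[np.cos(yaw),np.sin(yaw),0]
        u=np.cos(a)*h-np.r_[0,0,np.sin(a)]; n=np.sin(a)*h+np.r_[0,0,np.cos(a)]
        return [proj(g+(d-s)*u+.01*n,pm)[0]-r for d,r in rows.items()]
    r=least_squares(f,[.8,.02]); return np.degrees(r.x[0]),r.x[1],r.fun
E
python3 - <<'E'
from h import *
print(tilt({0.135:124,0.0:290,.047:220,.055:206}))
E
```

```text
(np.float64(59.61805401315458), np.float64(0.03491104935854237), array([ 1.6058968 ,  2.91398445, -4.26264353, -0.87376508]))
```

Call:
{"method": "arm_command", "body": {
  "plan": [1,-0.02,0.1,0.03,-0.04,1,-0.04,0.2,0.06,-0.09,1,-0.06,0.3,0.06,-0.14,1,-0.08,0.4,0.06,-0.19,1,-0.11,0.5,0.06,-0.24,1,-0.13,0.6,0.06,-0.257,1,-0.141,0.664,0.06,-0.257,1,-0.141,0.664,0.06,-0.257,1,-0.141,0.664,0.06,-0.257],
  "newtons": 4
}}

```text
time_s: 31.2
ee_pos: [0.4752, 0.2813, 0.3694]
eef_rot: [3.138, 0.001, 2.147]
force: [-0.2, 1.2, -0.1]
grip_width: 0.0198
```

Run:
```python
from h import *
im=snap('wrist','w21.png');snap('side','s21.png'); o=sensors.get_obs(); print(o['time_s'],o['ee_pos'],o['eef_rot'],o['grip_width'],o['force'])
r=vision.pinpoint('rack','wrist'); print([(x['at'],x['confidence'],atz(x['at'],params('wrist'),0)) for x in r[:2]])
```

```text
31.3 [0.4754834  0.28030107 0.3682513 ] [3.13952338e+00 3.70616981e-04 2.14560463e+00] 0.02000725153670421 [-0.2391135  -0.33925429 -0.45908965]
[([65.9, 258.2], 0.76, array([0.41852561, 0.37695501, 0.        ]))]
```

View pics/w21.png

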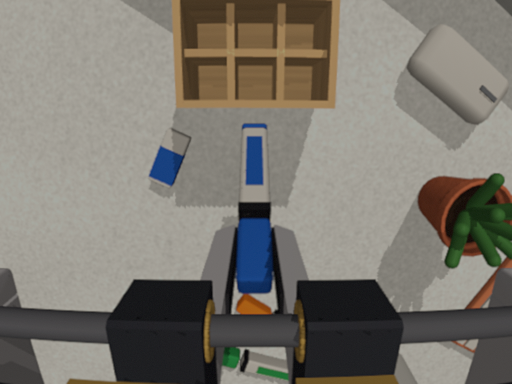

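View pics/s21.png

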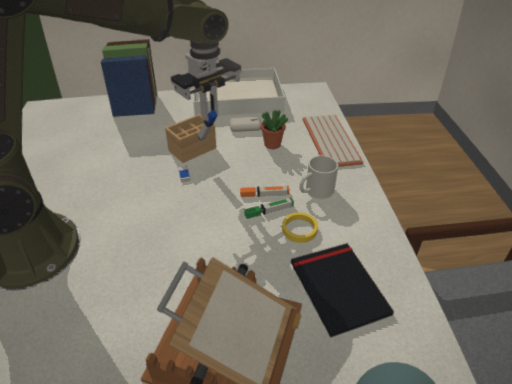

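Run:
```python
from h import *
pm=params('wrist')
A=atz((105.5,177),pm,.086);B=atz((105,336),pm,.086);print(A,B,np.linalg.norm(A-B)); d=B-A; y=np.arctan2(d[1],d[0]); print(y)
m=(A+B)/2; print('wall',m, 'center',m+.043*np.array([-np.sin(y),np.cos(y),0]))
T=np.array(sensors.get_obs()['ee_pos']); u=np.array([-np.sin(y),np.cos(y)]); v=np.array([np.cos(y),np.sin(y)])
print('wall ahead of TCP',(m[:2]-T[:2])@u,'lateral',(m[:2]-T[:2])@v)
```

```text
[0.3847922  0.30993006 0.086     ] [0.48916124 0.37801885 0.086     ] 0.12461533457822416
0.578049960281547
wall [0.43697672 0.34397446 0.086     ] center [0.41348187 0.37998824 0.086     ]
wall ahead of TCP 0.07448537263470457 lateral 0.0025812797409928007
```

Call:
{"method": "arm_command", "body": {
  "plan": [1,0,0,-0.04,0,1,0,0,-0.083,0,1,0,0,-0.083,0,1,-0.015,0.022,-0.083,0,1,-0.03,0.045,-0.083,0,1,-0.045,0.068,-0.083,0,1,-0.06,0.09,-0.083,0,1,-0.075,0.113,-0.083,0,1,-0.0875,0.134,-0.083,0,1,-0.0875,0.134,-0.083,0,1,-0.0875,0.134,-0.083,0]
}}

```text
time_s: 32.45
ee_pos: [0.44, 0.3349, 0.3332]
eef_rot: [-3.141, -0.0, 2.147]
force: [0.7, 0.1, -0.4]
grip_width: 0.0203
```

Run:
```python
from h import *
im=snap('wrist','w22.png');snap('side','s22.png'); o=sensors.get_obs(); print(o['time_s'],o['ee_pos'],o['eef_rot'],o['grip_width'],o['force'])
```

```text
32.55 [0.44026402 0.33451292 0.33319532] [-3.14150006e+00  4.17715140e-06  2.14606729e+00] 0.019913259198008786 [-0.74482266 -0.30389236 -0.77796632]
```

View pics/w22.png

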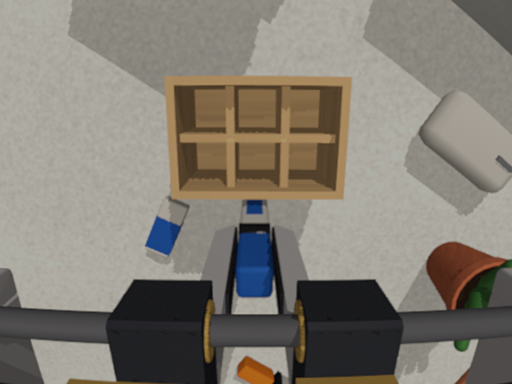

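View pics/s22.png

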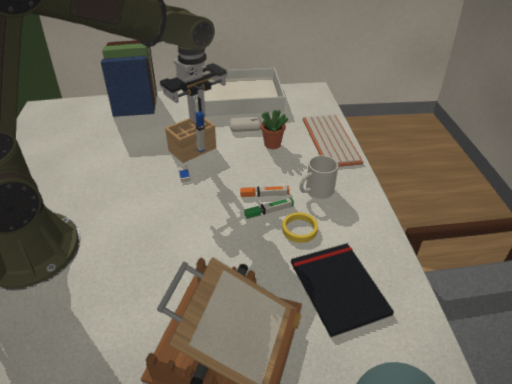

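Call:
{"method": "arm_command", "body": {
  "plan": [1,-0.005,-0.005,0.09,0,1,-0.005,-0.005,0.19,0,1,-0.065,0.01,0.19,0,1,-0.125,0.017,0.19,0,1,-0.125,0.017,0.19,0,1,-0.125,0.017,0.19,0]
}}

```text
time_s: 33.15
ee_pos: [0.3903, 0.3414, 0.4095]
eef_rot: [3.141, 0.0, 2.147]
force: [-0.1, 0.4, -0.7]
grip_width: 0.0198
```

Run:
```python
from h import *
im=snap('wrist','w23.png');snap('side','s23.png');snap('top','t23.png'); o=sensors.get_obs(); print(o['time_s'],o['ee_pos'],o['eef_rot'],o['grip_width'],o['force'])
```

```text
33.3 [0.39081559 0.34131777 0.40904986] [-3.14136336e+00  8.40500819e-05  2.14565245e+00] 0.02007855373927037 [ 0.17350179 -0.90581742 -0.31661838]
```

View pics/w23.png

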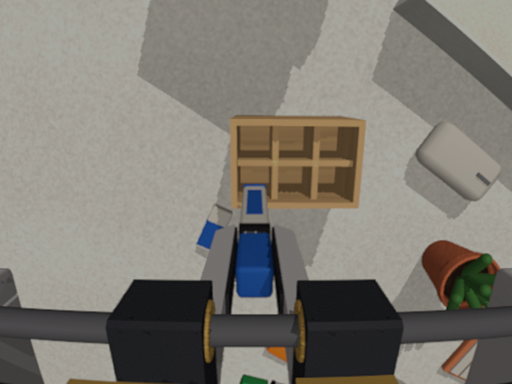

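View pics/s23.png

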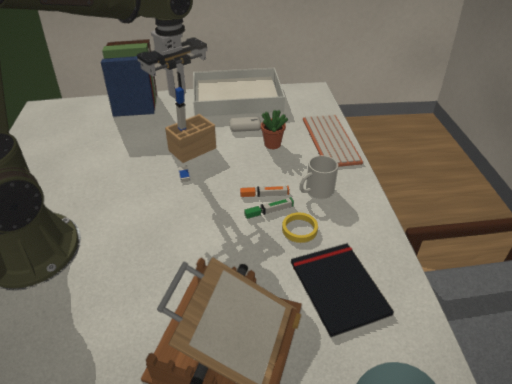

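Run:
```python
from h import *
print(tilt({0.135:185,0.0:297,.047:234,.055:224}))
pm=params('wrist')
for ofs in [(0,0),(-.04,-.02),(-.057,-.037),(-.023,-.037)]:
    c=np.array([.413,.380]);y=.578
    p=c+ofs[0]*np.r_[np.cos(y),np.sin(y)]+ofs[1]*np.r_[-np.sin(y),np.cos(y)]
    print(ofs,proj(np.r_[p,.086],pm).round(0))
```

```text
(np.float64(84.98267184974446), np.float64(0.05698083617122887), array([-3.29001956, -3.12409504,  2.25986635,  5.22659477]))
(0, 0) [163. 296.]
(-0.04, -0.02) [184. 254.]
(-0.057, -0.037) [201. 236.]
(-0.023, -0.037) [201. 271.]
```

Call:
{"method": "arm_command", "body": {
  "plan": [1,0.005,-0.008,0,0,1,0.005,-0.008,-0.06,0,1,0.005,-0.008,-0.12,0,1,0.005,-0.008,-0.15,0,1,0.005,-0.008,-0.15,0]
}}

```text
time_s: 33.8
ee_pos: [0.3923, 0.3381, 0.3479]
eef_rot: [-3.139, 0.0, 2.146]
force: [0.2, -0.1, 0.5]
grip_width: 0.0202
```

Run:
```python
from h import *
im=snap('wrist','w24.png');snap('side','s24.png');snap('top','t23.png'); o=sensors.get_obs(); print(o['time_s'],o['ee_pos'],o['eef_rot'],o['grip_width'],o['force'])
```

```text
33.95 [0.39239115 0.33837473 0.35029487] [ 3.14024984e+00 -1.07600634e-06  2.14629395e+00] 0.020133714426263827 [ 0.89211033  0.39185206 -0.20211905]
```

View pics/w24.png

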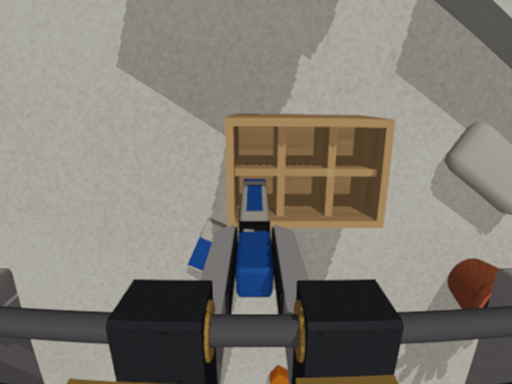

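View pics/s24.png

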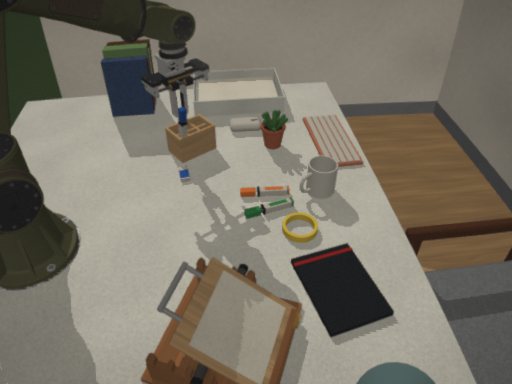

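Call:
{"method": "arm_command", "body": {
  "plan": [1,0,0,-0.04,0,1,0,0,-0.08,0,1,0,0,-0.12,0,1,0,0,-0.147,0,1,0,0,-0.147,0]
}}

```text
time_s: 34.45
ee_pos: [0.3923, 0.3384, 0.2905]
eef_rot: [3.141, 0.0, 2.146]
force: [0.3, -0.2, -0.2]
grip_width: 0.02
```

Run:
```python
from h import *
im=snap('wrist','w25.png');snap('side','s25.png'); o=sensors.get_obs(); print(o['time_s'],o['ee_pos'],o['eef_rot'],o['grip_width'],o['force'])
```

```text
34.55 [0.39227434 0.33840205 0.29124703] [3.14096995e+00 6.89665507e-05 2.14644318e+00] 0.01999283558779083 [ 0.77479384 -0.78693158 -0.38219485]
```

View pics/w25.png

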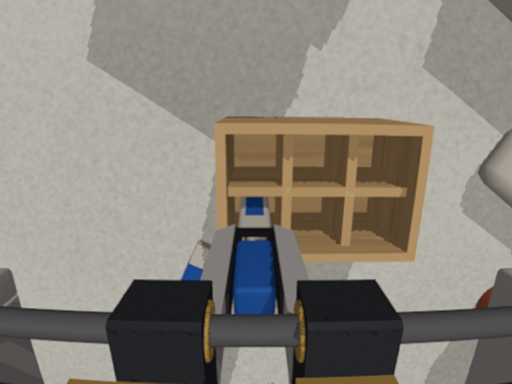

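View pics/s25.png

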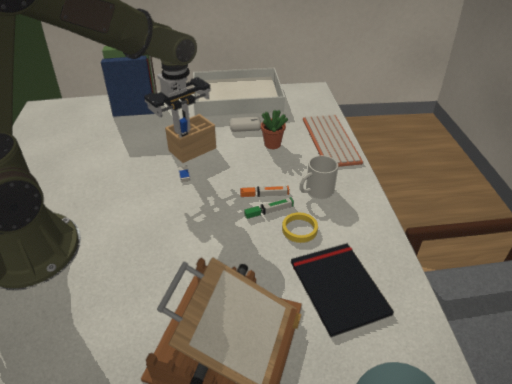

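Call:
{"method": "arm_command", "body": {
  "plan": [0.35,0,0,0,0,0.35,0,0,0,0,0.35,0,0,0.03,0,0.35,0,0,0.12,0,0.35,0,0,0.24,0,0.35,0,0,0.3,0,0.35,0,0,0.3,0]
}}

```text
time_s: 35.25
ee_pos: [0.392, 0.3383, 0.4152]
eef_rot: [3.135, -0.001, 2.146]
force: [-0.2, -0.4, -0.5]
grip_width: 0.0308
```

Run:
```python
from h import *
im=snap('wrist','w26.png');s=snap('side','s26.png');t=snap('top','t26.png'); o=sensors.get_obs(); print(o['time_s'],o['ee_pos'],o['eef_rot'],o['grip_width'],o['force'])
z=lambda a:cv2.resize(a,None,fx=4,fy=4,interpolation=cv2.INTER_CUBIC)
cv2.imwrite('pics/z26.png',np.hstack([z(s[90:180,150:240]),z(t[210:300,90:180])]))
for n in ['markerA','markerC','markerD']: print(n,mpose(n,'top'))
for n in ['markerB_foot','markerB']:
    d=[vision.pinpoint(n,c) for c in('top','side')]; print(n,[[ (x['at'],x['confidence']) for x in r[:1]] for r in d], tri([(d[0][0]['at'],params('top')),(d[1][0]['at'],params('side'))]) if d[0] and d[1] else '')
```

```text
35.4 [0.39191249 0.33821517 0.41004814] [-3.14077376e+00  5.60662255e-05  2.14640481e+00] 0.030824770103963728 [ 0.06735543 -0.05404378 -0.42476367]
markerA []
markerC [(0.65, [181.1, 230.1], [0.6101, 0.1417], 138.1, 22.1, np.float64(3.106))]
markerD []
markerB_foot [[([144.6, 354.7], 0.26)], [([317.3, 206.2], 0.63)]] (array([ 0.56398791, -0.22565059,  0.10141906]), [np.float64(0.13622167886023964), np.float64(0.1362216788602393)])
markerB [[([182.7, 229.1], 0.72)], [([136.3, 185.7], 0.53)]] (array([0.48103289, 0.10383286, 0.25679561]), [np.float64(0.06555833993954452), np.float64(0.06555833993954445)])
```

View pics/z26.png

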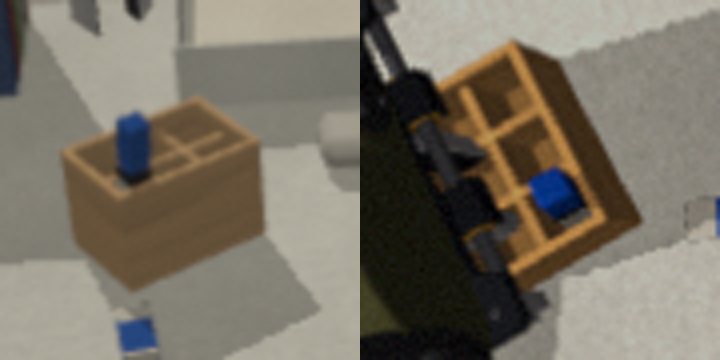

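View pics/w26.png

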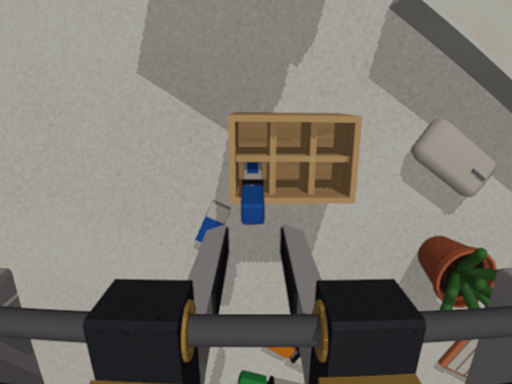

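Call:
{"method": "arm_command", "body": {
  "plan": [0.1,0.1,-0.1,0,-0.07,0.1,0.2,-0.2,0,-0.14,0.1,0.3,-0.3,0,-0.21,0.1,0.42,-0.4,0,-0.28,0.1,0.42,-0.495,0,-0.35,0.1,0.42,-0.495,0,-0.42,0.1,0.42,-0.495,0,-0.49,0.1,0.42,-0.495,0,-0.56,0.1,0.42,-0.495,0,-0.63,0.1,0.42,-0.495,0,-0.7,0.1,0.42,-0.495,0,-0.77,0.1,0.42,-0.495,0,-0.84,0.1,0.42,-0.495,0,-0.91,0.1,0.42,-0.495,0,-0.98,0.1,0.42,-0.495,0,-1,0.1,0.42,-0.495,0,-1]
}}

```text
time_s: 37.35
ee_pos: [0.5601, 0.1403, 0.4102]
eef_rot: [3.142, 0.0, 0.051]
force: [-0.2, 0.5, -0.7]
grip_width: 0.0423
```

Run:
```python
from h import *
snap('wrist','w27.png');snap('top','t27.png'); o=sensors.get_obs(); print(o['time_s'],o['ee_pos'],o['eef_rot'],np.round(o['qpos'],2))
print(mpose('markerC','wrist',.015)); print(mpose('markerD','wrist',.015))
for n in ['markerC_foot','markerD_foot']:
  r=vision.pinpoint(n,'wrist'); print(n,[(x['at'],x['confidence'],atz(x['at'],params('wrist'),.01).round(4)) for x in r[:2]])
```

```text
37.45 [0.56012847 0.14034153 0.41026263] [3.14159182e+00 2.95044255e-04 5.36293811e-02] [0.18 0.36 1.43 0.   1.35 1.7 ]
[(0.89, [121.9, 253.1], [0.6128, 0.1399], 136.3, 22.1, np.float64(3.105))]
[(0.66, [137.1, 290.4], [0.5947, 0.0967], 135.8, 22.0, np.float64(0.26)), (0.63, [345.8, 51.9], [0.2779, 0.4189], 26.3, 26.1, np.float64(0.133))]
markerC_foot [([64.4, 262.9], 0.79, array([0.6818, 0.1348, 0.01  ]))]
markerD_foot [([83.7, 279.2], 0.7, array([0.6621, 0.1154, 0.01  ]))]
```

View pics/w27.png

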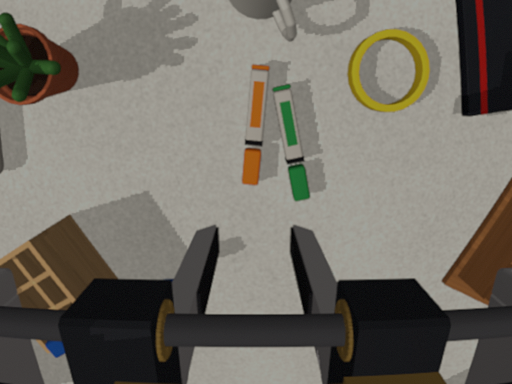

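Call:
{"method": "arm_command", "body": {
  "plan": [0.3,0.0017,0.004,-0.1,-0.043,0.3,0.0017,0.004,-0.2,-0.043,0.3,0.0017,0.004,-0.3,-0.043,0.3,0.0017,0.004,-0.4,-0.043,0.3,0.0017,0.004,-0.46,-0.043,0.3,0.0017,0.004,-0.515,-0.043,0.3,0.0017,0.004,-0.515,-0.043,0.3,0.0017,0.004,-0.515,-0.043,1,0.0017,0.004,-0.515,-0.043,1,0.0017,0.004,-0.515,-0.043,1,0.0017,0.004,-0.515,-0.043,1,0.0017,0.004,-0.515,-0.043,1,0.0017,0.004,-0.515,-0.043],
  "newtons": 3
}}

```text
time_s: 38.95
ee_pos: [0.561, 0.142, 0.2051]
eef_rot: [-3.141, -0.002, -0.038]
force: [1.4, 1.5, 4.7]
grip_width: 0.0203
```

Call:
{"method": "arm_command", "body": {
  "plan": [1,0,0,0.1,0,1,0,0,0.2,0,1,0,0,0.2,0,1,0,0,0.2,0]
}}

```text
time_s: 39.35
ee_pos: [0.5606, 0.1419, 0.2845]
eef_rot: [-3.142, -0.0, -0.038]
force: [-0.5, -0.5, -0.6]
grip_width: 0.0198
```

Run:
```python
from h import *
snap('wrist','w28.png');snap('side','s28.png'); o=sensors.get_obs(); print(o['time_s'],o['ee_pos'],o['eef_rot'],o['grip_width'],o['force'])
```

```text
39.45 [0.56045613 0.14184677 0.28294167] [ 3.14104432e+00  2.36816614e-03 -3.80813173e-02] 0.019962961908090323 [ 0.24706291  0.0058363  -0.83901293]
```

View pics/w28.png

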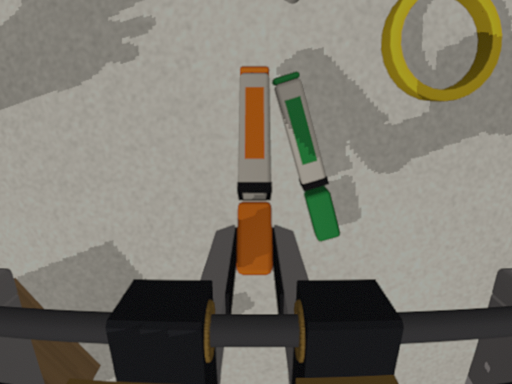

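View pics/s28.png

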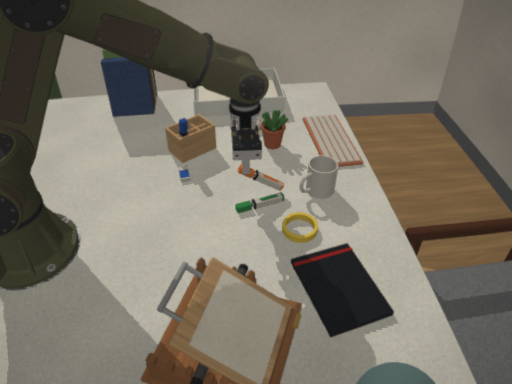

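Call:
{"method": "arm_command", "body": {
  "plan": [1,0,0,0.125,0,1,0,0,0.25,0,1,0,0,0.375,0,1,0,0,0.375,0,1,0,0,0.25,0,1,0,0,0.125,0,1,0,0,0.125,0,1,0,0,0.25,0,1,0,0,0.375,0,1,0,0,0.375,0,1,0,0,0.375,0]
}}

```text
time_s: 40.55
ee_pos: [0.5606, 0.1419, 0.4365]
eef_rot: [-3.141, -0.003, -0.038]
force: [-0.3, -0.4, -1.8]
grip_width: 0.0199
```

Run:
```python
from h import *
snap('wrist','w29.png');snap('side','s29.png'); o=sensors.get_obs(); print(o['time_s'],o['ee_pos'],o['eef_rot'],o['grip_width'],o['force'])
```

```text
40.65 [0.56071536 0.14191455 0.43394015] [ 3.14125254e+00  1.44159660e-03 -3.80929002e-02] 0.02045272852812325 [-0.66069537  0.43851386 -0.70827755]
```

View pics/w29.png

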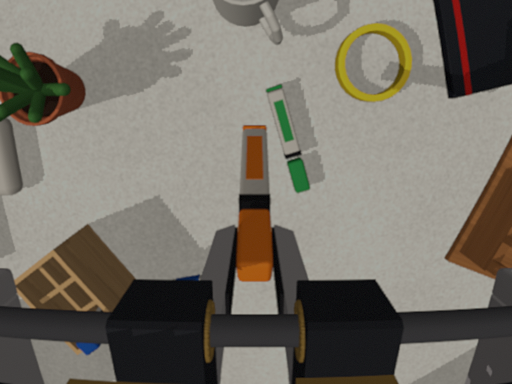

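View pics/s29.png

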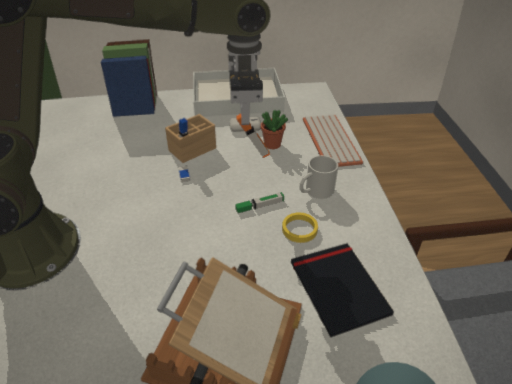

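Call:
{"method": "arm_command", "body": {
  "plan": [1,-0.02,0.06,0,0.07,1,-0.04,0.12,0,0.14,1,-0.06,0.18,0,0.21,1,-0.08,0.24,0,0.28,1,-0.1,0.32,0,0.35,1,-0.124,0.405,0,0.42,1,-0.124,0.405,0,0.49,1,-0.124,0.405,0,0.56,1,-0.124,0.405,0,0.63,1,-0.124,0.405,0,0.7,1,-0.124,0.405,0,0.77,1,-0.124,0.405,0,0.84,1,-0.124,0.405,0,0.91,1,-0.124,0.405,0,0.98,1,-0.124,0.405,0,1,1,-0.124,0.405,0,1],
  "newtons": 4
}}

```text
time_s: 42.25
ee_pos: [0.5113, 0.304, 0.4333]
eef_rot: [-3.139, -0.0, 2.057]
force: [0.7, -0.8, -0.2]
grip_width: 0.0198
```

Call:
{"method": "arm_command", "body": {
  "plan": [1,0,0,-0.08,0.04,1,0,0,-0.16,0.04,1,0,0,-0.16,0.04,1,0,0,-0.16,0.04]
}}

```text
time_s: 42.65
ee_pos: [0.5113, 0.304, 0.3708]
eef_rot: [-3.141, -0.0, 2.139]
force: [-0.7, 0.4, 1.1]
grip_width: 0.0201
```

Run:
```python
from h import *
snap('wrist','w30.png');snap('side','s30.png'); o=sensors.get_obs(); print(o['time_s'],o['ee_pos'],o['eef_rot'],o['grip_width'],o['force'])
c=np.array([.413,.380]);y=.578;u=np.r_[-np.sin(y),np.cos(y)];v=np.r_[np.cos(y),np.sin(y)]
d=np.array(o['ee_pos'])[:2]-c; print('rack frame x,y of TCP',d@v,d@u)
```

```text
42.75 [0.51138435 0.30404981 0.37223244] [3.13941786e+00 1.86786570e-04 2.13930657e+00] 0.019906909074518555 [-1.65737954 -0.27545449  0.2606752 ]
rack frame x,y of TCP 0.04090712251531389 -0.11736489631544159
```

View pics/w30.png

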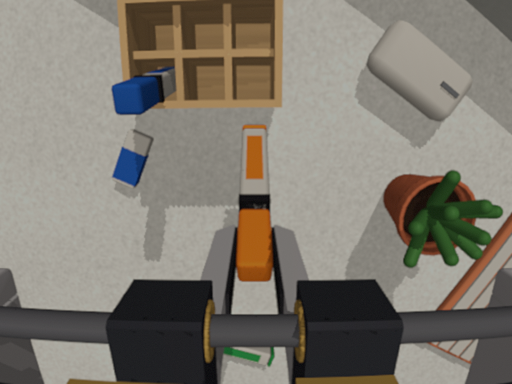

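View pics/s30.png

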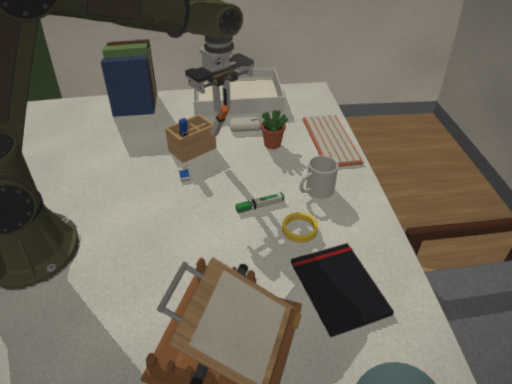

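Call:
{"method": "arm_command", "body": {
  "plan": [1,0,0,-0.04,0.003,1,0,0,-0.09,0.003,1,0,0,-0.09,0.003,1,-0.015,0.022,-0.09,0.003,1,-0.03,0.045,-0.09,0.003,1,-0.045,0.068,-0.09,0.003,1,-0.06,0.09,-0.09,0.003,1,-0.075,0.113,-0.09,0.003,1,-0.0865,0.133,-0.09,0.003,1,-0.0865,0.133,-0.09,0.003,1,-0.0865,0.133,-0.09,0.003]
}}

```text
time_s: 43.85
ee_pos: [0.4765, 0.3573, 0.3344]
eef_rot: [-3.141, 0.0, 2.147]
force: [0.6, -0.4, -0.0]
grip_width: 0.02
```

Run:
```python
from h import *
snap('wrist','w31.png');snap('side','s31.png'); o=sensors.get_obs(); print(o['time_s'],o['ee_pos'],o['eef_rot'],o['grip_width'],o['force'])
c=np.array([.413,.380]);y=.578;u=np.r_[-np.sin(y),np.cos(y)];v=np.r_[np.cos(y),np.sin(y)]
d=np.array(o['ee_pos'])[:2]-c; print('rack frame x,y of TCP',d@v,d@u)
```

```text
43.95 [0.47676434 0.35689026 0.33437988] [-3.14143026e+00  1.14952999e-05  2.14604478e+00] 0.02025499365598362 [-0.20534729 -0.07622222 -0.61177585]
rack frame x,y of TCP 0.04078026975734854 -0.05419336997194038
```

View pics/w31.png

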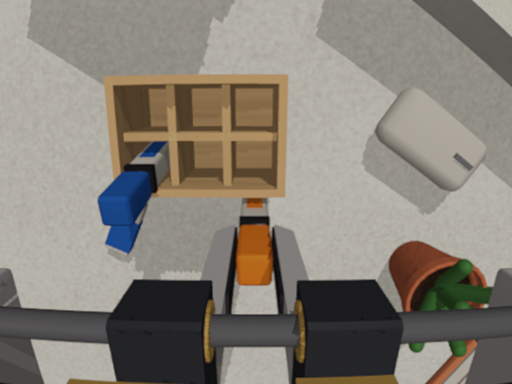

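View pics/s31.png

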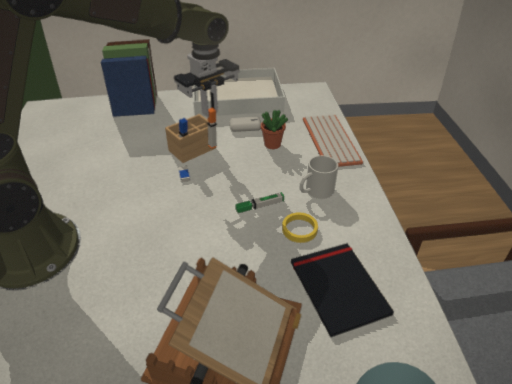

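Call:
{"method": "arm_command", "body": {
  "plan": [1,0.003,-0.005,0.09,0,1,0.003,-0.005,0.19,0,1,-0.02,0.03,0.19,0,1,-0.041,0.063,0.19,0,1,-0.041,0.063,0.19,0,1,-0.041,0.063,0.19,0,1,-0.041,0.063,0.1,0,1,-0.041,0.063,0.04,0,1,-0.041,0.063,0.04,0,1,-0.041,0.063,0.04,0]
}}

```text
time_s: 44.95
ee_pos: [0.4605, 0.3821, 0.3507]
eef_rot: [-3.141, 0.0, 2.146]
force: [-0.9, 0.3, -0.7]
grip_width: 0.0199
```

Run:
```python
from h import *
snap('wrist','w32.png');snap('side','s32.png'); o=sensors.get_obs(); print(o['time_s'],o['ee_pos'],o['eef_rot'],o['grip_width'],o['force'])
c=np.array([.413,.380]);y=.578;u=np.r_[-np.sin(y),np.cos(y)];v=np.r_[np.cos(y),np.sin(y)]
d=np.array(o['ee_pos'])[:2]-c; print('rack frame x,y of TCP',d@v,d@u)
```

```text
45.05 [0.46048799 0.38228858 0.35187691] [ 3.13974385e+00 -7.45081716e-05  2.14614291e+00] 0.01980913970660458 [ 0.09581919 -0.35336339 -0.43873735]
rack frame x,y of TCP 0.04102426662247881 -0.024028248266822646
```

View pics/w32.png

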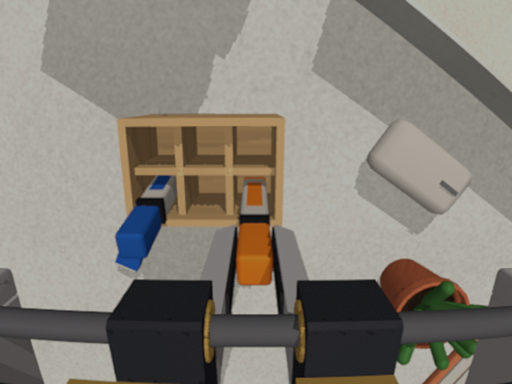

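View pics/s32.png

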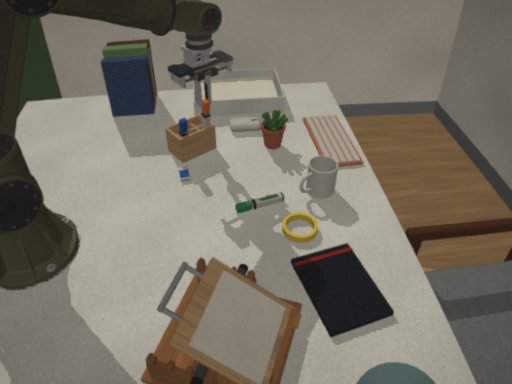

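Entering the front-right slot (foot at about row 183, col 255). Continue down, release, rise.

Call:
{"method": "arm_command", "body": {
  "plan": [1,0,0,-0.05,0,1,0,0,-0.1,0,1,0,0,-0.15,0,1,0,0,-0.15,0,1,0,0,-0.15,0]
}}

```text
time_s: 45.55
ee_pos: [0.4604, 0.3824, 0.2917]
eef_rot: [3.141, -0.0, 2.146]
force: [-0.0, -0.4, -0.2]
grip_width: 0.02
```

Run:
```python
from h import *
s=snap('side','s33.png'); snap('wrist','w33.png'); o=sensors.get_obs(); print(o['time_s'],o['ee_pos'],o['grip_width'],o['force'])
cv2.imwrite('pics/z33.png',cv2.resize(s[60:180,140:260],None,fx=4,fy=4,interpolation=cv2.INTER_CUBIC))
```

```text
45.65 [0.46033884 0.3824522  0.29189891] 0.019854487337174175 [0.07692119 0.19024705 0.24010183]
```

View pics/z33.png

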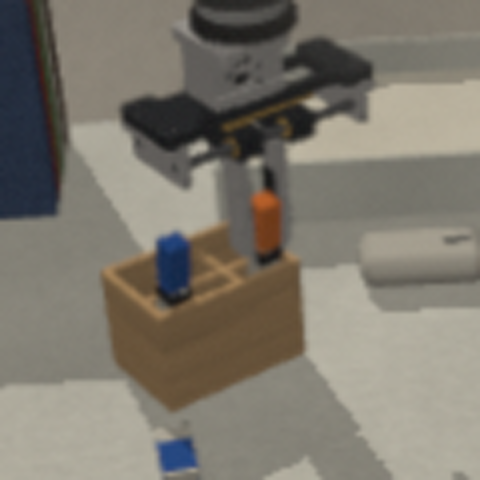

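Call:
{"method": "arm_command", "body": {
  "plan": [0.35,0,0,0,0,0.35,0,0,0,0,0.35,0,0,0.04,0,0.35,0,0,0.16,0,0.35,0,0,0.28,0,0.35,0,0,0.3,0,0.35,0,0,0.3,0]
}}

```text
time_s: 46.35
ee_pos: [0.4601, 0.3823, 0.4123]
eef_rot: [3.138, -0.0, 2.146]
force: [0.3, 0.7, -0.6]
grip_width: 0.0302
```

Call:
{"method": "arm_command", "body": {
  "plan": [0.3,0.04,-0.1,0,-0.07,0.3,0.08,-0.2,0,-0.14,0.3,0.12,-0.3,0,-0.21,0.3,0.15,-0.4,0,-0.28,0.3,0.18,-0.5,0,-0.35,0.3,0.2,-0.6,0,-0.42,0.3,0.212,-0.7,0,-0.49,0.3,0.212,-0.749,0,-0.56,0.3,0.212,-0.749,0,-0.63,0.3,0.212,-0.749,0,-0.7,0.3,0.212,-0.749,0,-0.77,0.3,0.212,-0.749,0,-0.84,0.3,0.212,-0.749,0,-0.9,0.3,0.212,-0.749,0,-0.9,0.3,0.212,-0.749,0,-0.9]
}}

```text
time_s: 47.85
ee_pos: [0.5449, 0.0827, 0.4092]
eef_rot: [-3.141, 0.002, 0.265]
force: [0.6, 0.8, 0.2]
grip_width: 0.033
```

Run:
```python
from h import *
snap('wrist','w34.png');t=snap('top','t34.png');s=snap('side','s34.png'); o=sensors.get_obs(); print(o['time_s'],o['ee_pos'],o['eef_rot'])
print(mpose('markerD','wrist',.015))
for n in ['markerD_foot']:
  r=vision.pinpoint(n,'wrist'); print(n,[(x['at'],x['confidence'],atz(x['at'],params('wrist'),.01).round(4)) for x in r[:2]])
z=lambda a:cv2.resize(a,None,fx=4,fy=4,interpolation=cv2.INTER_CUBIC)
cv2.imwrite('pics/z34.png',np.hstack([z(s[90:180,150:240]),z(t[210:300,90:180])]))
```

```text
48.0 [0.54496166 0.08273967 0.41001526] [-3.14147642e+00  6.19688150e-04  2.63770202e-01]
[(0.85, [122.3, 251.3], [0.6179, 0.1018], 87.6, 19.5, np.float64(0.264))]
markerD_foot [([60.2, 248.1], 0.83, array([0.6647, 0.1193, 0.01  ])), ([281.5, 497.7], 0.3, array([ 0.4835, -0.2938,  0.01  ]))]
```

View pics/w34.png

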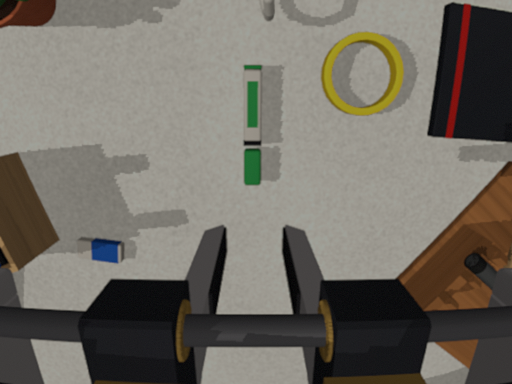

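View pics/z34.png

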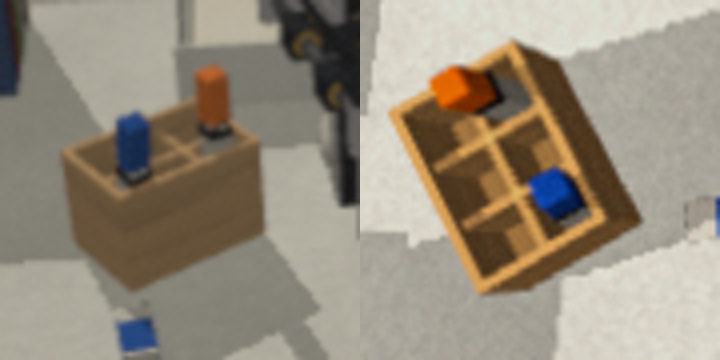

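Run:
```python
from h import *
pt,ps=params('top'),params('side')
print(tri([((210+86/4,90+(447-360)/4),pt),((90+69/4,150+212/4),ps)]))
print('blue',tri([((210+185/4,90+(548-360)/4),pt),((90+116/4,150+131/4),ps)]))
c=np.array([.413,.380]);y=.578;u=np.r_[-np.sin(y),np.cos(y)];v=np.r_[np.cos(y),np.sin(y)]
for nm,sl in(('o',(.04,-.02)),('b',(-.04,-.02))):
    p=c+sl[0]*v+sl[1]*u
    for z in(.006,.086,.141): print(nm,z,proj(np.r_[p,z],pt).round(1),proj(np.r_[p,z],ps).round(1))
```

```text
(array([0.45501763, 0.39456161, 0.13923747]), [np.float64(0.0026357069300196115), np.float64(0.0026357069300196223)])
blue (array([0.39868779, 0.32888427, 0.14270862]), [np.float64(9.363640968205553e-05), np.float64(9.363640968203655e-05)])
o 0.006 [235.4 135.1] [145.8 206. ]
o 0.086 [232.1 124.3] [124.2 204.3]
o 0.141 [229.4 115.6] [108.5 203. ]
b 0.006 [261.7 149. ] [155.2 184.7]
b 0.086 [260.7 139.2] [133.4 182. ]
b 0.141 [259.8 131.4] [117.4 180.1]
```

Run:
```python
from h import *
snap('wrist','w35.png'); o=sensors.get_obs(); print(o['time_s'],o['ee_pos'],o['eef_rot'])
print(mpose('markerD','wrist',.015))
pm=params('wrist'); T=np.array(o['ee_pos']);y=o['eef_rot'][2]; h=np.r_[np.cos(y),np.sin(y),0]
for f in (0,.05,.1): print(f,proj(T+f*h-[0,0,T[2]-.015],pm),proj(T+f*h-[0,0,.19],pm))
print(pm[2])
```

```text
48.15 [0.5449663  0.08273922 0.41032454] [-3.14154101e+00  1.75808684e-04  2.62490338e-01]
[(0.8, [122.0, 252.6], [0.5946, 0.0958], 134.2, 21.2, np.float64(0.258))]
0 [172.05922945 251.99397892] [247.31937823 250.00667263]
0.05 [129.02598083 251.92095748] [160.20644371 249.66946759]
0.1 [ 83.43409491 251.8513006 ] [ 60.0626076 249.3550605]
[[ 2.59424879e-01 -9.65763024e-01  7.16620039e-04]
 [-9.29764882e-01 -2.49554157e-01  2.70665822e-01]
 [-2.61220207e-01 -7.08837360e-02 -9.62673101e-01]]
```

Call:
{"method": "arm_command", "body": {
  "plan": [0.3,-0.003,0.003,-0.1,0,0.3,-0.003,0.003,-0.2,0,0.3,-0.003,0.003,-0.3,0,0.3,-0.003,0.003,-0.4,0,0.3,-0.003,0.003,-0.46,0,0.3,-0.003,0.003,-0.514,0,0.3,-0.003,0.003,-0.514,0,0.3,-0.003,0.003,-0.514,0,1,-0.003,0.003,-0.514,0,1,-0.003,0.003,-0.514,0,1,-0.003,0.003,-0.514,0,1,-0.003,0.003,-0.514,0,1,-0.003,0.003,-0.514,0],
  "newtons": 3
}}

```text
time_s: 49.5
ee_pos: [0.544, 0.084, 0.2054]
eef_rot: [3.141, -0.001, 0.262]
force: [0.5, 0.4, 4.3]
grip_width: 0.02
```

Call:
{"method": "arm_command", "body": {
  "plan": [1,0,0,0.1,0,1,0,0,0.2,0,1,0,0,0.2,0,1,0,0,0.325,0,1,0,0,0.45,0,1,0,0,0.575,0,1,0,0,0.575,0,1,0,0,0.45,0,1,0,0,0.325,0,1,0,0,0.325,0,1,0,0,0.45,0,1,0,0,0.575,0,1,0,0,0.575,0,1,0,0,0.575,0]
}}

```text
time_s: 50.9
ee_pos: [0.5436, 0.0839, 0.4369]
eef_rot: [3.141, -0.003, 0.261]
force: [-0.4, 0.8, -1.4]
grip_width: 0.0198
```

Run:
```python
from h import *
snap('wrist','w36.png');snap('side','s36.png'); o=sensors.get_obs(); print(o['time_s'],o['ee_pos'],o['eef_rot'],o['grip_width'],o['force'])
```

```text
51.0 [0.54366136 0.08391006 0.43446376] [-3.14138497e+00  1.23862784e-03  2.61404957e-01] 0.019641743379909246 [ 0.32999344  0.20482565 -0.94474932]
```

View pics/w36.png

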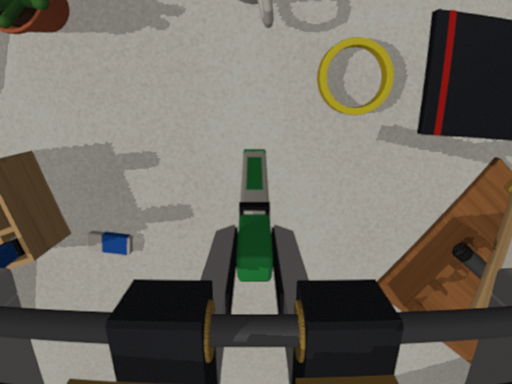

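View pics/s36.png

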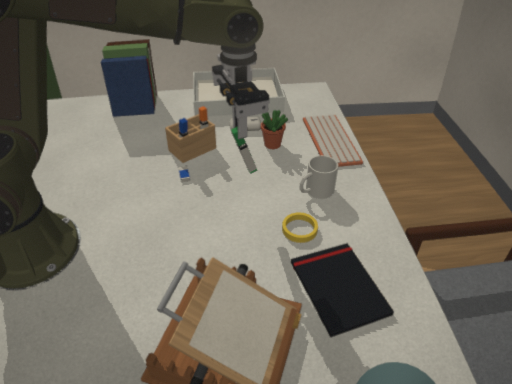

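Call:
{"method": "arm_command", "body": {
  "plan": [1,-0.03,0.08,0,0.07,1,-0.06,0.16,0,0.14,1,-0.09,0.24,0,0.21,1,-0.12,0.32,0,0.28,1,-0.15,0.4,0,0.35,1,-0.167,0.495,0,0.42,1,-0.167,0.495,0,0.49,1,-0.167,0.495,0,0.56,1,-0.167,0.495,0,0.63,1,-0.167,0.495,0,0.7,1,-0.167,0.495,0,0.77,1,-0.167,0.495,0,0.84,1,-0.167,0.495,-0.06,0.9,1,-0.167,0.495,-0.14,0.9,1,-0.167,0.495,-0.14,0.9,1,-0.167,0.495,-0.14,0.9],
  "newtons": 4
}}

```text
time_s: 52.6
ee_pos: [0.4771, 0.282, 0.3789]
eef_rot: [-3.14, -0.0, 2.146]
force: [0.5, -0.1, -0.3]
grip_width: 0.0201
```

Run:
```python
from h import *
snap('wrist','w37.png');snap('side','s37.png'); o=sensors.get_obs(); print(o['time_s'],o['ee_pos'],o['eef_rot'],o['grip_width'],o['force'])
c=np.array([.413,.380]);y=.578;u=np.r_[-np.sin(y),np.cos(y)];v=np.r_[np.cos(y),np.sin(y)]
d=np.array(o['ee_pos'])[:2]-c; print('rack frame x,y of TCP',d@v,d@u)
```

```text
52.7 [0.47718002 0.28205039 0.38026038] [3.14003804e+00 1.30264247e-04 2.14598929e+00] 0.01998285032086151 [ 0.56161271  0.21814353 -0.04778763]
rack frame x,y of TCP 0.00023966904605907807 -0.11710313118508847
```

View pics/w37.png

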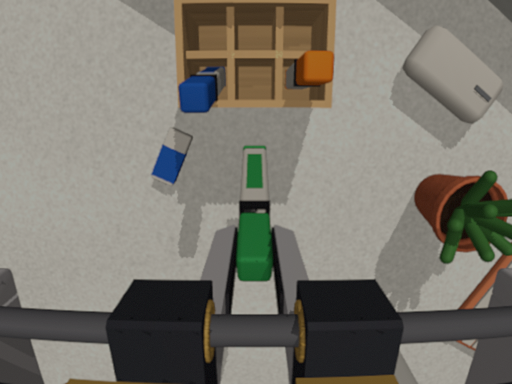

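View pics/s37.png

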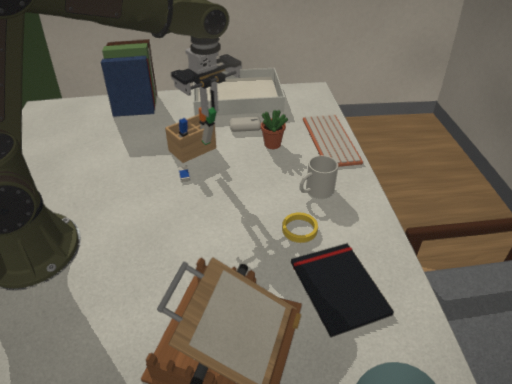

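Call:
{"method": "arm_command", "body": {
  "plan": [1,0,0,-0.05,0,1,0,0,-0.105,0,1,0,0,-0.105,0,1,-0.015,0.022,-0.105,0,1,-0.03,0.045,-0.105,0,1,-0.045,0.068,-0.105,0,1,-0.06,0.09,-0.105,0,1,-0.075,0.113,-0.105,0,1,-0.0875,0.134,-0.105,0,1,-0.0875,0.134,-0.105,0,1,-0.0875,0.134,-0.105,0]
}}

```text
time_s: 53.8
ee_pos: [0.4419, 0.3357, 0.3368]
eef_rot: [-3.141, -0.0, 2.147]
force: [0.4, 0.8, -0.9]
grip_width: 0.0201
```

Call:
{"method": "arm_command", "body": {
  "plan": [1,0.003,-0.005,0.09,0,1,0.003,-0.005,0.19,0,1,-0.03,0.05,0.19,0,1,-0.065,0.1,0.19,0,1,-0.095,0.146,0.19,0,1,-0.095,0.146,0.19,0,1,-0.095,0.146,0.19,0,1,-0.095,0.146,0.12,0,1,-0.095,0.146,0.1,0,1,-0.095,0.146,0.1,0]
}}

```text
time_s: 54.8
ee_pos: [0.4045, 0.3933, 0.3758]
eef_rot: [-3.139, 0.0, 2.145]
force: [1.3, 0.5, -0.1]
grip_width: 0.0198
```

Run:
```python
from h import *
snap('wrist','w38.png');snap('side','s38.png'); o=sensors.get_obs(); print(o['time_s'],o['ee_pos'],o['eef_rot'],o['grip_width'],o['force'])
c=np.array([.413,.380]);y=.578;u=np.r_[-np.sin(y),np.cos(y)];v=np.r_[np.cos(y),np.sin(y)]
d=np.array(o['ee_pos'])[:2]-c; print('rack frame x,y of TCP',d@v,d@u)
```

```text
54.9 [0.404414   0.3936294  0.37758673] [3.14111415e+00 1.64708484e-05 2.14574428e+00] 0.01991138315908365 [-0.26421     0.4012185   0.05507999]
rack frame x,y of TCP 0.000255160836843178 0.016106362058460392
```

View pics/w38.png

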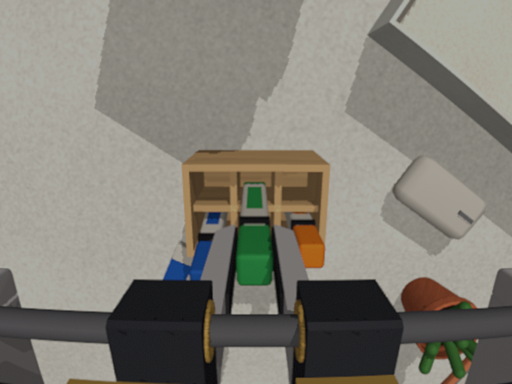

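View pics/s38.png

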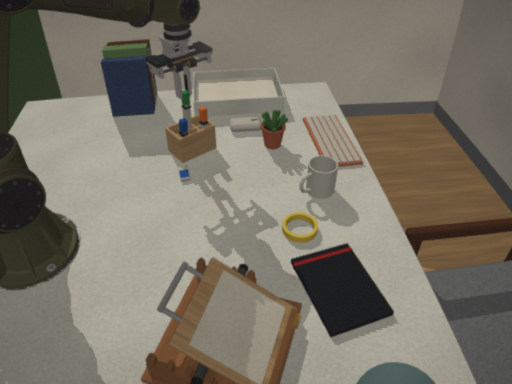

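Call:
{"method": "arm_command", "body": {
  "plan": [1,0,0,-0.03,0,1,0,0,-0.065,0,1,0,0,-0.065,0]
}}

```text
time_s: 55.2
ee_pos: [0.4038, 0.3937, 0.3485]
eef_rot: [-3.138, 0.0, 2.146]
force: [-0.5, 0.6, -0.3]
grip_width: 0.0199
```

Run:
```python
from h import *
snap('wrist','w39.png');o=sensors.get_obs(); print(o['time_s'],o['ee_pos'],o['eef_rot'],o['grip_width'],o['force'])
```

```text
55.25 [0.40387827 0.39386696 0.34963623] [-3.13940930e+00  2.77358170e-04  2.14641853e+00] 0.020154431754721626 [ 0.26691454  0.20147955 -1.97991016]
```

View pics/w39.png

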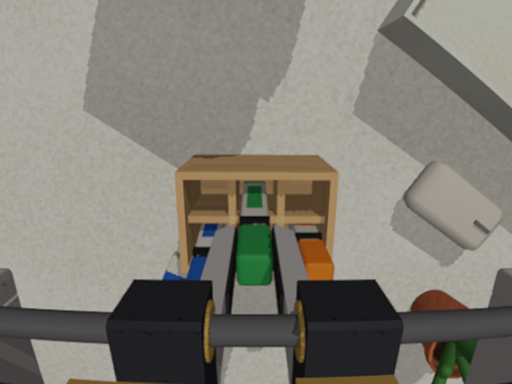

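Call:
{"method": "arm_command", "body": {
  "plan": [1,0,0,-0.05,0,1,0,0,-0.1,0,1,0,0,-0.147,0,1,0,0,-0.147,0,1,0,0,-0.147,0]
}}

```text
time_s: 55.75
ee_pos: [0.4041, 0.394, 0.2926]
eef_rot: [-3.141, 0.0, 2.146]
force: [0.9, 0.5, -1.1]
grip_width: 0.0201
```

Run:
```python
from h import *
snap('wrist','w40.png');s=snap('side','s40.png');o=sensors.get_obs(); print(o['time_s'],o['ee_pos'],o['eef_rot'],o['grip_width'],o['force'])
cv2.imwrite('pics/z40.png',cv2.resize(s[60:180,140:260],None,fx=4,fy=4,interpolation=cv2.INTER_CUBIC))
```

```text
55.85 [0.40407257 0.39404244 0.29301351] [ 3.14065994e+00 -1.37367392e-04  2.14641109e+00] 0.019705318282302035 [ 0.15156595 -1.18780183 -0.3896835 ]
```

View pics/z40.png

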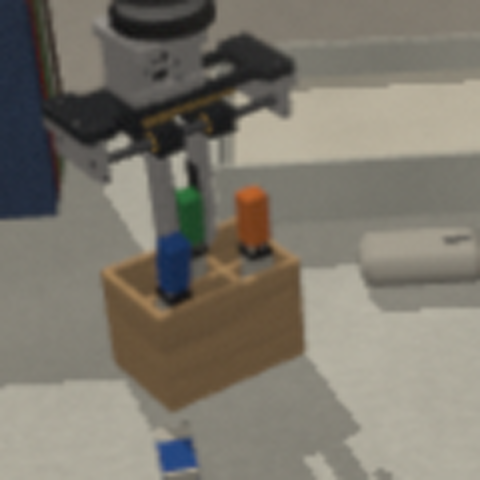

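Call:
{"method": "arm_command", "body": {
  "plan": [0.4,0,0,0,0,0.4,0,0,0,0,0.4,0,0,0.04,0,0.4,0,0,0.14,0,0.4,0,0,0.26,0,0.4,0,0,0.35,0,0.4,0,0,0.35,0]
}}

```text
time_s: 56.55
ee_pos: [0.4038, 0.3938, 0.4377]
eef_rot: [3.133, -0.001, 2.146]
force: [0.5, -0.6, -0.0]
grip_width: 0.0283
```

Call:
{"method": "arm_command", "body": {
  "plan": [0,0,-0.12,0.05,0,0,0,-0.24,0.1,0,0,0,-0.36,0.1,0,0,0,-0.48,0.1,0,0,0,-0.6,0.1,0,0,0,-0.72,0.1,0,0,0,-0.84,0.1,0,0,0,-0.84,0.1,0,0,0,-0.84,0.1,0]
}}

```text
time_s: 57.45
ee_pos: [0.4039, 0.0572, 0.4718]
eef_rot: [-3.142, -0.0, 2.144]
force: [0.2, -0.3, -0.4]
grip_width: 0.0471
```

Run:
```python
from h import *
snap('wrist','w41.png');s=snap('side','s41.png');t=snap('top','t41.png');o=sensors.get_obs(); print(o['time_s'],o['ee_pos'],o['grip_width'],o['force'])
z=lambda a:cv2.resize(a,None,fx=4,fy=4,interpolation=cv2.INTER_CUBIC)
cv2.imwrite('pics/z41.png',np.hstack([z(s[90:180,150:240]),z(t[210:300,90:180])]))
for n in ['markerA','board_handle','bar','notch_steep','mug','succulent','tape','eraser','mouse','sketchbook']:
    d=[vision.pinpoint(n,c) for c in('top','side')]; print(n,[[ (np.round(x['at'],1).tolist(),x['confidence']) for x in r[:1]] for r in d], tri([(d[0][0]['at'],params('top')),(d[1][0]['at'],params('side'))])[0].round(4) if d[0] and d[1] else '')
```

```text
57.6 [0.40399534 0.0589349  0.47178915] 0.04715033025900931 [ 0.44482966  0.30004165 -0.20408721]
markerA [[], []] 
board_handle [[([271.2, 402.1], 0.58)], [([288.3, 175.6], 0.89)]] [ 0.3897 -0.2629  0.144 ]
bar [[([259.7, 182.3], 0.36)], []] 
notch_steep [[([236.7, 401.5], 0.56)], [([317.7, 224.0], 0.69)]] [ 0.4734 -0.2922  0.0794]
mug [[([264.4, 183.6], 0.62)], [([190.3, 319.9], 0.9)]] [0.5711 0.1694 0.0474]
succulent [[([163.1, 144.9], 0.82)], [([144.8, 269.9], 0.61)]] [ 0.6617  0.383  -0.0047]
tape [[([160.0, 278.8], 0.89)], [([230.3, 302.1], 0.8)]] [ 0.6901  0.007  -0.0166]
eraser [[([259.4, 182.2], 0.74)], [([174.2, 184.7], 0.44)]] [0.3953 0.2554 0.    ]
mouse [[([187.4, 102.5], 0.81)], [([132.3, 245.1], 0.77)]] [ 0.5934  0.5065 -0.0315]
sketchbook [[([144.6, 354.1], 0.74)], [([288.5, 339.4], 0.71)]] [ 0.7325 -0.2019  0.0095]
```

View pics/z41.png

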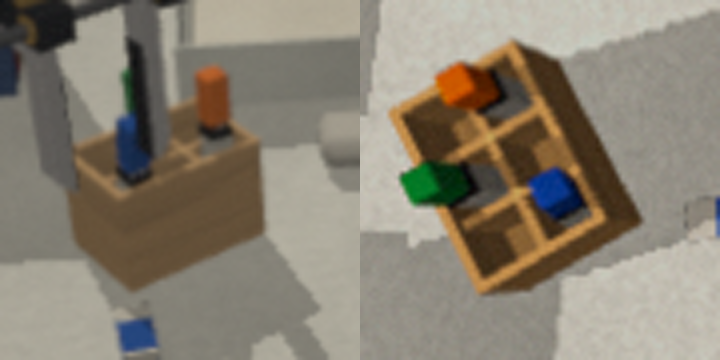

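View pics/t41.png

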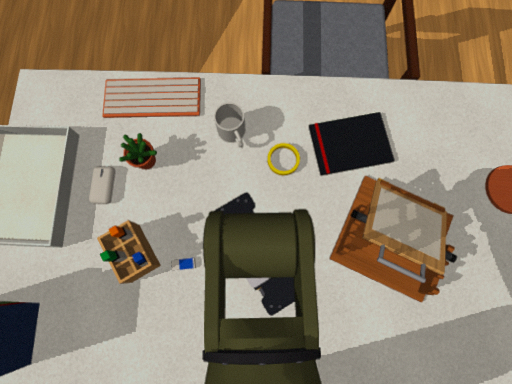

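View pics/s41.png

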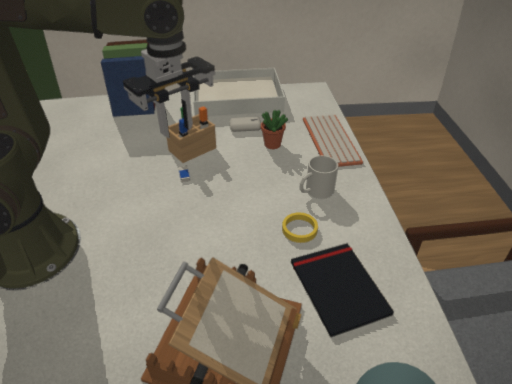

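Call:
{"method": "arm_command", "body": {
  "plan": [0,0.12,0,0,0,0,0.24,0,0,0,0,0.36,0,0,0,0,0.36,0,0,0,0,0.36,0,0,0]
}}

```text
time_s: 59.1
ee_pos: [0.5485, 0.0579, 0.4708]
eef_rot: [-3.14, -0.001, 2.146]
force: [0.2, 0.8, 0.1]
grip_width: 0.0468
```

Run:
```python
from h import *
s=snap('side','s42.png');t=snap('top','t42.png');o=sensors.get_obs(); print(o['time_s'],o['ee_pos'],o['grip_width'],o['force'])
z=lambda a:cv2.resize(a,None,fx=4,fy=4,interpolation=cv2.INTER_CUBIC)
cv2.imwrite('pics/z42.png',np.hstack([z(s[90:180,150:240]),z(t[210:300,90:180])]))
pt,ps=params('top'),params('side')
c=np.array([.413,.380]);y=.578;u=np.r_[-np.sin(y),np.cos(y)];v=np.r_[np.cos(y),np.sin(y)]
for nm,sl in(('o',(.04,-.02)),('b',(-.04,-.02)),('g',(0,.02))):
    p=c+sl[0]*v+sl[1]*u
    for z_ in(.086,.141): 
        a,b=proj(np.r_[p,z_],pt),proj(np.r_[p,z_],ps); print(nm,z_,'zoom side xy',((b[::-1]-[150,90])*4).round(),'top',((a[::-1]-[90,210])*4+[360,0]).round())
from fit import W
q=[ 0.47795918,-0.29866177,-0.40256261]
for th in (.41,.48,.51,.55):
    l=np.array([.115-.245*np.cos(th)+.005*np.sin(th),0,.024+.245*np.sin(th)+.005*np.cos(th)]); print(th,proj(W(q,l),pt).round(1),proj(W(q,l),ps).round(1))
```

```text
59.2 [0.5471801  0.05797092 0.47248656] 0.04709329757903181 [-0.19304839 -0.39930076 -0.53716984]
o 0.086 zoom side xy [217. 137.] top [497.  88.]
o 0.141 zoom side xy [212.  74.] top [462.  77.]
b 0.086 zoom side xy [128. 174.] top [557. 203.]
b 0.141 zoom side xy [120. 110.] top [525. 199.]
g 0.086 zoom side xy [145. 133.] top [468. 179.]
g 0.141 zoom side xy [138.  71.] top [431. 175.]
0.41 [274. 396.] [292.1 168.7]
0.48 [270.8 399.8] [288.1 171.3]
0.51 [269.3 401.5] [286.5 172.7]
0.55 [267.1 403.8] [284.4 174.7]
```

View pics/z42.png

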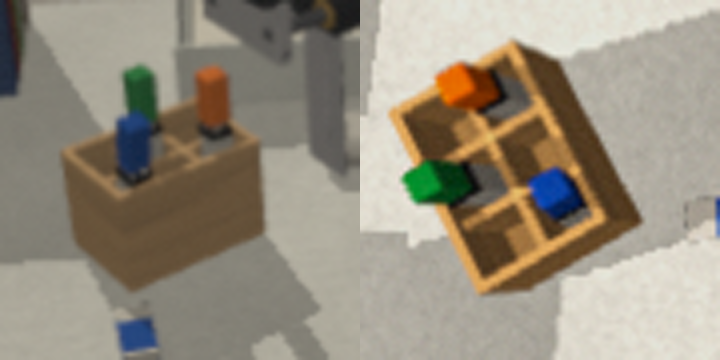

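Run:
```python
from h import *
print(job.hand_in()); print(sensors.get_obs()['time_s'])
```

```text
the job is handed in; nothing more can be done
None
the job is handed in; nothing more can be done
```

I handed the job in at about 59 s of the 210 s allowed. The board is on its steepest slope and all three markers stand in the rack. The hand-in reports no verdict.

**Board and bar**
- I lifted the board over until it stayed open at about 1.7 rad.
- I moved the bar from the shallow to the steep notches and let it go, then lowered the board onto it.
- The wrist picture before lowering showed the bar square in the steep notches. After that the board hid it.
- The handle's position in the last pictures puts the board at about 0.51 rad. The three camera readings spread from roughly 0.48 to 0.55 rad.

**Markers**
- Blue, orange and green each stand cap up in a slot of their own. The red marker was never seen.
- In the last top and side pictures, each cap top was close to where a fully seated marker's would be, about 141 mm above the desk. Blue and orange lean a little within their slots.
- Green was knocked aside partway through the run, so I measured it again before picking it up.

**Other things on the desk**
- The succulent, tape, eraser, mouse, sketchbook and mug all look in place.
- The first four measured within about 10 mm of their start positions.
- I had no start measurement for the sketchbook. For the mug, the last top-view detection was wrong (it landed on the eraser), so I judged both from the pictures.

The arm was clear of everything when I handed in.

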